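# Square up and clamp a pile of deep-well plates on the shaker

### The job

Get the plate shaker ready to run: the upper deep-well plate was left crooked on the lower one, so square it up until it drops fully home on it, and set the aluminium cover with the bar handle on top so that it seats flat all round. Slide the shaker's clamp bar in until its sprung pad is pressed right in, so that the pile is held firmly against the back fence, and leave it so. Never tip the plates, and leave the timer and the slide box where they are.

Things in the scene. Friction and masses are not known exactly. Their poses are not given: they have to be found in the camera images.
- shaker: Plate shaker fixed on the bench: white housing 190 x 196 mm, aluminium platform 50 mm above the bench. Origin: centre of its underside; x to its back, y left, z up. On the platform, 10 mm high: two end fences (inner faces y = +-66 mm) and an adjustable back fence whose inner face was left somewhere between x = +53 and +63 mm (not measured). Clamp bar in front.
- clamp_bar (a joint): Travel in m of the clamp bar along the shaker's +x, 0 (open) to 0.040; stiff (about 7 N), stays where left. The bar is 160 mm long, 12 mm thick, its top 11.5 mm above the platform, its rear face at shaker x = -61 mm + travel.
- clamp_pad (a joint): Stroke in m of the black sprung pad on the bar's rear face, which bears on the lower plate: 0 = standing free (its face 9 mm proud of the bar), 0.005 = pressed right in (about 5 N). Sliding the pile along the platform alone takes up to about 3 N.
- clamp_tab (a point): Middle of the front face of the clamp bar's upright thumb tab, 15 mm above the platform; the tab is 34 mm wide (y), 8 mm thick (x), its top 22 mm above the platform. Push it toward the shaker's +x.
- plate_lower: Lower 96-well plate, pale plastic, on the platform: 86 (x) x 128 (y) x 30 mm. Origin: centre of underside. Skirt 86 x 128 (inside 81 x 123) from 0 to 12 mm up; above it the well block, 78 x 120 with rounded top edge, to 30 mm. Underside hollow 4 mm deep: a plate or cover set squarely drops 4 mm over the block below, 1.5 mm play all round. 2 mm play to each end fence.
- plate_upper: Upper 96-well plate, the same as the lower; at the start it lies crooked on it (shifted up to 12 mm each way, turned 3 to 8 degrees), not nested. Origin: centre of its underside, same axes. Nested when its origin is 26 mm above the lower plate's.
- cover: Aluminium cover lying on the bench, 86 (x) x 128 (y) x 10 mm, with the same hollow underside (4 mm deep, 81 x 123 inside) and a black bar handle on the middle of its top: 14 mm thick (x), 70 mm long (y), from 10 to 35.5 mm above the underside. 0.15 kg. Origin: centre of its underside. Seated when its origin is 26 mm above the upper plate's.
- timer: Digital lab timer, 62 x 68 x 19 mm, a bystander. Origin: centre of its underside.
- slide_box: Closed slide box, 98 x 115 x 34 mm, a bystander. Origin: centre of its underside.

How it is judged:
By the outcome, as a careful person would: the job done as asked, in the order asked, and still so for the second after the job is handed in, with the robot touching nothing.
It also fails if it takes over 72 s, if anything falls off the work surface, if the arm or the gripper's body presses on something with over 40 N, if the wrist force passes 120 N, or if a joint passes its speed limit or range.

### The arm

A 7-joint arm with a two-finger parallel gripper is mounted at the origin on a cart in front of the work surface, level with it; the furniture and walls round the work are solid. World frame = base frame: x ahead of the robot, y to its left, z up, the work surface at z = 0. Lengths are in mm, angles in rad, forces in N, time in s.
With the tool pointing down it reaches from about 400 to 875 mm from the base axis. Payload 4.4 kg.
Tool frame: the origin (TCP) lies at the very end of the fingers, on their centre line; the grasp point (between the pads) lies ctrl.grip_depth behind it (ctrl.grip_depth is the distance from the TCP to the grasp point, in mm); y points along the fingers, x is the direction in which the jaws open and shut, and the axes are right-handed (so a half turn about y gives the same grasp; the last joint's range is limited). The gripper opens to 85 mm and grips with 20 to 120 N. Pads are 22 mm wide; open, the fingers measure 114 mm over their backs; the gripper's body (76 mm by 85 mm) begins 54 mm behind the grasp point. The pads swing forward as they close: fully open they stand 13 mm farther back than shut.
Start: joints at [1.228, 0.628, 0.038, 1.517, -0.027, 0.996, -0.02], TCP at [177.659, -625.264, 231.313] pointing down, gripper open.
Joint ranges: [-3.06, 3.06], [-0.37, 2.12], [-1.25, 1.32], [0.18, 2.47], [-1.1, 4.24], [0.23, 1.98], [-2.94, 2.94]. Speed limits (rad/s): [2.57, 2.57, 3.14, 3.14, 3.14, 3.14, 3.14].

### API

Orientations are given as [roll, pitch, yaw] about the fixed x, y, z axes, in that order (R = Rz(yaw) Ry(pitch) Rx(roll)).
In Python, from cell import ctrl gives the robot as it stands.
- The arm moves only by the tool apply_moves, never from a script. Its argument "motion" is a list of rows, each a list of 5 numbers: the shift along the tool's x, y, z in cm, then the turn about the tool's y in rad, then the finger opening in cm, from 0 to 8.54. In form: [[tx, ty, tz, roll, hand], ...]. A call has 1 to 20 rows; each row is the pose to reach, as a shift and turn from the pose commanded when the call began, along the tool's axes at that moment; what a row does not reach only later rows make up. A row lasts 1/8 s, in which the tool goes at most 62.5 mm and 10.7 degrees, less where a joint would pass 70% of its speed; a pose out of reach is approached as far as the arm can. A call with a gripper value outside its range is refused whole. The fingers move at their own pace and stop on an object; the grip force is fixed at half the most. Time passes only in rows, so rows that repeat a pose let the fingers close. It gives the time, the measured TCP pose, the force and the opening at its end, in the units of the state.
- ctrl.read_state(): the state, without advancing time (a new reading comes with each control period).
- ctrl.get_image(name): name is "side" or "top" or "wrist"; returns a dict with "image" (420x560x3 uint8, red, green, blue), "vfov" (degrees; the focal length in pixels is half the picture's height over the tangent of half this angle, whatever the lens; pixels are square), "cx", "cy" (the principal point, pixels), "k1" (the pictures are not rectified: a ray, as slopes to the right and down, at radius r is drawn at 1 + k1 r^2 times it, then the intrinsics apply), "extrinsics" (4x4, takes a point from world to camera coordinates); the wrist camera has in their place "tool_from_camera" (4x4, takes a point from camera to tool coordinates, whose origin is the TCP and whose axes are the tool frame's). Camera axes: x right, y up, looking along -z (the intrinsics and any distortion apply to the point x, -y, -z); pixel columns grow to the right and rows downward; lengths in mm; the calibration is good to about 2 mm. A picture is of the moment at which its call begins: read the wrist's pose just before it. There is no depth.
- ctrl.finish_job(): hands the job in, once; it reports no verdict.
Trained networks look in a picture, given as the dict that the camera call returned (one of the last four; its "shot" number tells which), for a name from the list of things; names that differ only in an ending like _2 or _b are one class to them, and where a whole thing is asked for, a point or a joint stands for the part that bears it (a point fixed in the world has none). Each returns a list of dicts, best first, with "confidence" (0 to 1); they miss things now and then, are a little off and sometimes report something else, mostly with a low value. They report only what shows in the picture. A call takes as long as a camera call.
- ctrl.search_frame(picture, query): "location" ([x, y, z] in mm, in world coordinates, good to about 4 mm: the middle of the surface that is visible of it).
- ctrl.mark_of(picture, query): "location" ([x, y, z] in mm, in world coordinates, good to about 4 mm: a listed point, or the origin of a listed thing).
The state is a dict: "clock": time; "qpos": joint angles; "qd": joint speeds; "tau": joint torques, N m; "eef_pos": TCP position; "tool_rot": TCP orientation; "force": force on the tool from outside, world axes, zero at the start; "torque": the same for the moment, N m; "width": finger opening in mm.
Only numpy, scipy, OpenCV 4.12 (cv2) and the standard library are available. Lean on these libraries where they do the work, as an engineer would, in place of code of your own. Each camera call takes 0.05 s, during which the arm holds its last target.

## Working session

There is one attempt and no reset: what is moved stays moved. The work goes in short steps, Python scripts to look and compute and a tool call to move; the robot and the scene stay as the last step left them, time stands still between calls to the robot, and variables do not carry over. Pictures are saved under pics/ and viewed, and the job is handed in when it is done.

Besides the shell and the picture viewer there is one more tool, called as name([rows], argument=value, ...), one row to a line, values as JSON. apply_moves: Moves the arm, as the interface text tells. Its arguments: {"type":"object","properties":{"motion":{"type":"array","items":{"type":"array","items":{"type":"number"}}}},"required":["motion"]}

```bash
ls; mkdir -p pics; cat > h.py <<'E'
import numpy as np,cv2
from cell import ctrl
def snap(n,fn):
    s=ctrl.read_state();p=ctrl.get_image(n)
    cv2.imwrite('pics/'+fn+'.png',p['image'][:,:,::-1]);return s,p
E
python3 - <<'E'
from h import *
s=ctrl.read_state();print(s,ctrl.grip_depth)
for n in('side','top','wrist'):
    s,p=snap(n,n+'0')
    print(n,{k:(np.round(v,4).tolist() if hasattr(v,'shape') else v) for k,v in p.items() if k!='image'})
    for q in('shaker','clamp_tab','plate_lower','plate_upper','cover','timer','slide_box'):
        for nm,f in(('mark',ctrl.mark_of),('search',ctrl.search_frame)):
            r=f(p,q)
            print(q,nm,[(np.round(a['location'],1).tolist(),round(a['confidence'],2)) for a in r[:2]])
E
```

```text
pics
{'clock': 0.0, 'qpos': array([ 1.2282105 ,  0.62934984,  0.03845297,  1.51835002, -0.0270048 ,
        0.99632754, -0.01999606]), 'qd': array([ 1.08342181e-03,  6.00712420e-04, -4.69352380e-04, -4.31255071e-04,
       -2.36390916e-04,  9.82324174e-05,  8.11327400e-04]), 'tau': array([-5.32327140e-04, -5.63407159e+01,  1.22590106e+00, -1.93443704e+01,
        1.10531109e-02,  1.05035794e-02,  4.58743921e-05]), 'eef_pos': array([ 177.47457047, -624.65156246,  230.39265692]), 'tool_rot': array([-1.57082413,  0.00191623, -1.2940177 ]), 'force': array([ 0.48765325,  0.0855877 , -0.65711797]), 'torque': array([-0.00276328, -0.00919779, -0.03020705]), 'width': 85.1764923434435} 18.700000000000003
side {'vfov': 49.606264197233585, 'cx': 280.5227067988647, 'cy': 209.73835753492833, 'k1': -0.14649509975396077, 'extrinsics': [[0.9652, -0.2614, 0.001, -486.2913], [0.1217, 0.4529, 0.8832, -46.0993], [-0.2314, -0.8524, 0.4689, -1488.897], [0.0, 0.0, 0.0, 1.0]], 'shot': 1}
shaker mark [([491.2, -285.8, 1.6], 0.57), ([512.2, -269.9, 76.9], 0.22)]
shaker search [([447.3, -366.7, 49.9], 0.96)]
cl
[... 1409 characters left out ...]
 244.3, 10.2], 0.69)]
timer mark [([438.2, -22.4, -0.9], 0.86)]
timer search [([440.6, -25.5, 15.3], 0.96)]
slide_box mark [([479.4, -560.4, -4.0], 0.58)]
slide_box search []
wrist {'vfov': 66.83587412232566, 'cx': 275.7614768978714, 'cy': 211.67912648488283, 'k1': -0.05231309543307469, 'tool_from_camera': [[1.0, -0.0009, -0.0001, 0.5869], [0.0002, 0.2886, -0.9574, -142.8188], [0.0009, 0.9574, 0.2886, 72.7975], [0.0, 0.0, 0.0, 1.0]], 'shot': 3}
shaker mark []
shaker search []
clamp_tab mark []
clamp_tab search []
plate_lower mark []
plate_lower search []
plate_upper mark []
plate_upper search []
cover mark []
cover search []
timer mark []
timer search []
slide_box mark []
slide_box search []
```

View pics/side0.png

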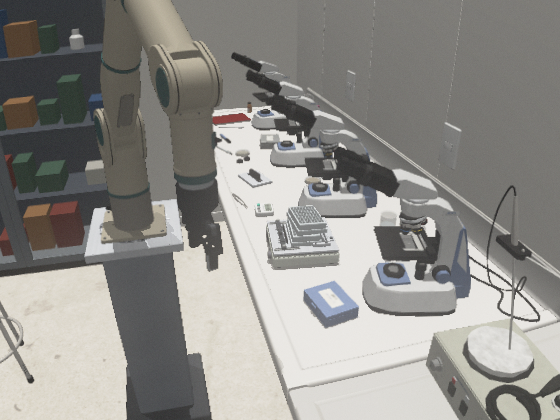

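View pics/top0.png

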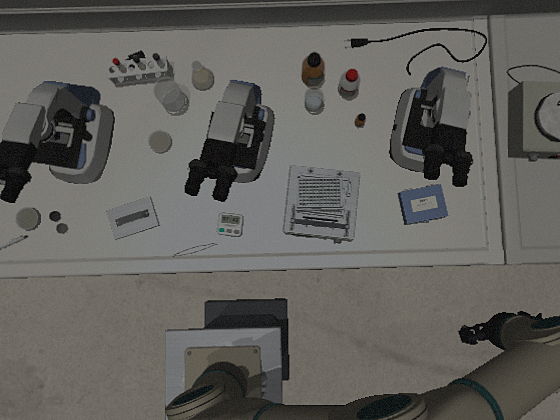

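View pics/wrist0.png

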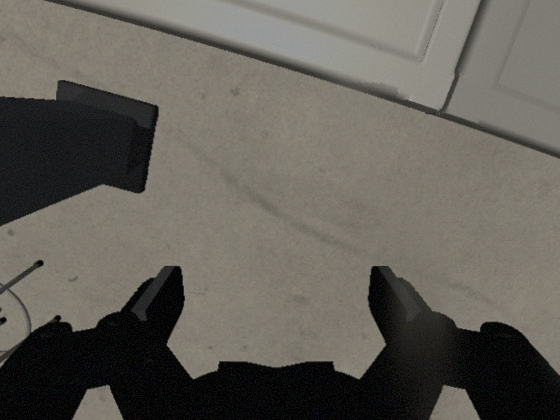

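```bash
python3 - <<'E'
from h import *
i=cv2.imread('pics/top0.png')
cv2.imwrite('pics/t0z.png',cv2.resize(i[150:250,270:370],None,fx=6,fy=6,interpolation=cv2.INTER_CUBIC))
cv2.imwrite('pics/t0c.png',cv2.resize(i[180:260,90:250],None,fx=5,fy=5,interpolation=cv2.INTER_CUBIC))
E
```

```text
(no output)
```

View pics/t0z.png

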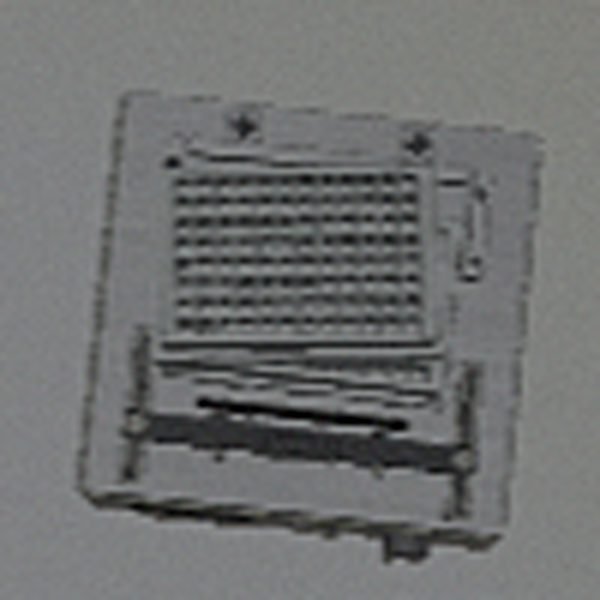

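View pics/t0c.png

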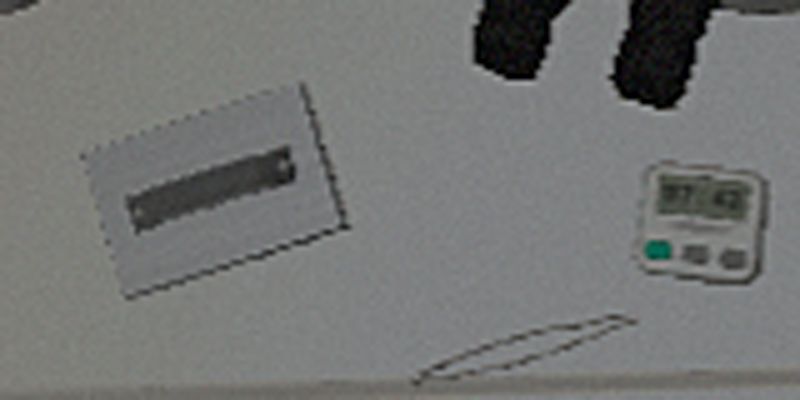

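apply_moves([
  [-2.4,0,4,-0.12,8.54],
  [-4.8,0,8,-0.24,8.54],
  [-7.3,0,12,-0.36,8.54],
  [-9.7,0,16,-0.48,8.54],
  [-12.2,0,20,-0.6,8.54],
  [-14.6,0,24,-0.72,8.54],
  [-17,0,28,-0.84,8.54],
  [-19.5,0,32,-0.96,8.54],
  [-22,0,36,-1.08,8.54],
  [-24.3,0,40.4,-1.18,8.54],
  [-24.3,0,40.4,-1.18,8.54],
  [-24.3,0,40.4,-1.18,8.54],
])

```text
clock: 3.75
eef_pos: [499.4, -281.6, 231.2]
tool_rot: [-1.571, 0.001, -0.115]
force: [-0.4, -0.2, 0.2]
width: 85.5
```

```bash
cat >> h.py <<'E'
def rot(s):
    from scipy.spatial.transform import Rotation as R
    return R.from_euler('xyz',s['tool_rot']).as_matrix()
def cam_pose(s,p):
    "returns R (cam->world), c"
    if 'extrinsics' in p:
        E=np.linalg.inv(p['extrinsics']);return E[:3,:3],E[:3,3]
    T=p['tool_from_camera'];R=rot(s);return R@T[:3,:3],R@T[:3,3]+s['eef_pos']
def K(p): 
    f=210/np.tan(np.radians(p['vfov']/2));return f
def proj(s,p,X):
    R,c=cam_pose(s,p);q=(np.atleast_2d(X)-c)@R
    a=q[:,0]/-q[:,2];b=-q[:,1]/-q[:,2];g=1+p['k1']*(a*a+b*b);f=K(p)
    return np.c_[p['cx']+f*a*g,p['cy']+f*b*g]
def ray(s,p,uv):
    f=K(p);uv=np.atleast_2d(uv).astype(float);d=(uv-[p['cx'],p['cy']])/f;m=d.copy()
    for _ in range(15): m=d/(1+p['k1']*(m**2).sum(1,keepdims=True))
    R,c=cam_pose(s,p);return c,np.c_[m[:,0],-m[:,1],-np.ones(len(m))]@R.T
def onz(s,p,uv,z):
    c,d=ray(s,p,uv);t=(z-c[2])/d[:,2];return c+d*t[:,None]
def save(s,p,fn):
    import pickle;pickle.dump((s,p),open('pics/'+fn+'.pkl','wb'))
def load(fn):
    import pickle;return pickle.load(open('pics/'+fn+'.pkl','rb'))
E
python3 - <<'E'
from h import *
s,p=snap('wrist','w1');save(s,p,'w1')
for q in('shaker','clamp_tab','plate_lower','plate_upper'):
    r=ctrl.mark_of(p,q)
    print(q,[(np.round(a['location'],1).tolist(),round(a['confidence'],2)) for a in r[:2]])
print(s['clock'],s['eef_pos'],s['tool_rot'])
i=cv2.imread('pics/w1.png')
cv2.imwrite('pics/w1b.png',cv2.resize(i,None,fx=1.42,fy=1.42,interpolation=cv2.INTER_CUBIC))
E
```

```text
shaker []
clamp_tab [([424.0, -270.6, 64.5], 0.98)]
plate_lower []
plate_upper [([501.4, -273.7, 82.2], 0.9), ([481.0, -558.0, -1.3], 0.69)]
3.75 [ 499.41494474 -281.56975886  231.19644036] [-1.57142897e+00  7.45630790e-04 -1.14561007e-01]
```

View pics/w1b.png

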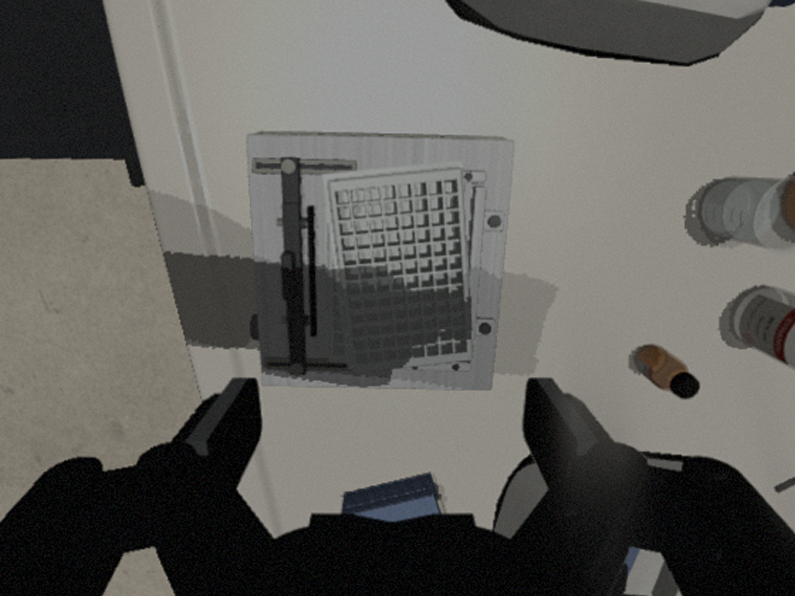

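```bash
cat >> h.py <<'E'
def box(x,y,yaw,w,h,z):
    c,s=np.cos(yaw),np.sin(yaw)
    P=np.array([[-w/2,-h/2],[w/2,-h/2],[w/2,h/2],[-w/2,h/2]])
    return np.c_[P@np.array([[c,s],[-s,c]])+[x,y],np.full(4,z)]
def overlay(fn,out,boxes,crop,k):
    s,p=load(fn);u0,v0,u1,v1=crop
    im=cv2.resize(p['image'][v0:v1,u0:u1,::-1],None,fx=k,fy=k,interpolation=cv2.INTER_CUBIC)
    im=np.clip(im.astype(float)*1.4,0,255).astype(np.uint8)
    for b,col in boxes:
        q=(proj(s,p,b)-[u0,v0]+.5)*k-.5
        cv2.polylines(im,[np.round(q).astype(int)],True,col,1)
    cv2.imwrite('pics/'+out+'.png',im)
E
python3 - <<'E'
from h import *
overlay('w1','w1z',[],(165,85,375,285),2.9)
overlay('w1','w1o',[(box(493,-285,-.105,190,196,50),(0,0,255)),(box(504,-274,0,78,120,110),(0,255,0)),(box(504,-274,0,86,128,92),(255,0,0))],(165,85,375,285),2.9)
E
```

```text
(no output)
```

View pics/w1z.png

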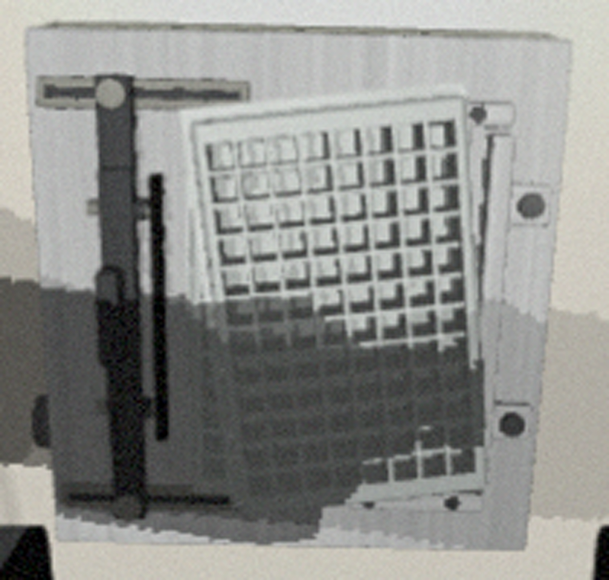

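View pics/w1o.png

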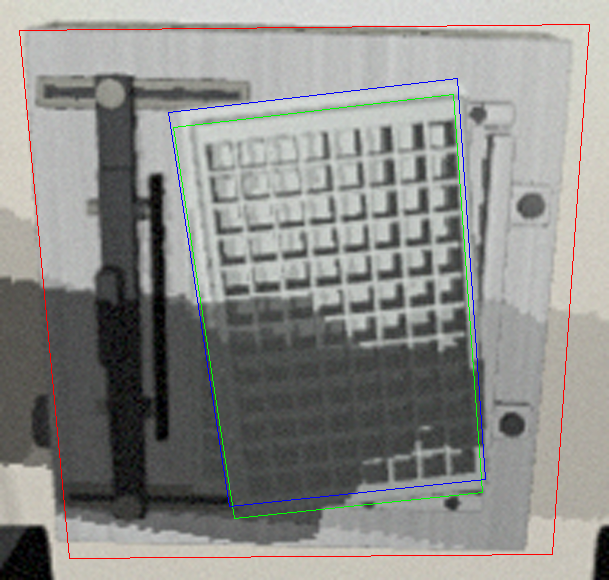

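```bash
python3 - <<'E'
from h import *
s,p=load('w1')
uv=lambda a:(np.array(a,float)+.5)/2.9-.5+[165,85]
def pr(n,a,z):
    r=onz(s,p,uv(a),z);print(n,np.round(r[:,:2],1).tolist());return r
r=pr('bar ends',[[115,75],[129,515]],61.5);d=r[0]-r[1];print(np.linalg.norm(d),np.degrees(np.arctan2(-d[0],d[1])))
r=pr('platform TL TR BR BL',[[27,29],[570,40],[527,549],[58,541]],50)
for i in range(4):
    d=r[(i+1)%4]-r[i];print(np.linalg.norm(d),np.degrees(np.arctan2(d[1],d[0])))
r=pr('well grid TL TR BR',[[206,142],[457,122],[476,472]],110)
for i in range(2):
    d=r[(i+1)%4]-r[i];print(np.linalg.norm(d),np.degrees(np.arctan2(d[1],d[0])))
r=pr('block edges TL TR BR',[[197,126],[466,100],[484,487]],109)
for i in range(2):
    d=r[(i+1)%4]-r[i];print(np.linalg.norm(d),np.degrees(np.arctan2(d[1],d[0])))
r=pr('screws',[[531,205],[512,423]],60)
d=r[0]-r[1];print(np.linalg.norm(d),np.degrees(np.arctan2(-d[0],d[1])))
r=pr('backfence',[[489,138],[482,240]],60)
E
```

```text
bar ends [[440.8, -196.3], [418.4, -351.6]]
156.83758134794434 -8.226137328612348
platform TL TR BR BL [[411.5, -177.6], [591.3, -201.9], [567.3, -388.9], [385.3, -364.8]]
181.43763270795384 -7.677968873319693
188.54981866079285 -97.31186476075678
183.59710368718567 172.46551343574765
189.00814830427564 82.03279795356696
well grid TL TR BR [[473.4, -219.1], [543.4, -221.6], [541.7, -327.1]]
70.09289127599551 -2.0468245838657952
105.51039936315692 -90.9496837565937
block edges TL TR BR [[471.4, -214.5], [546.5, -216.0], [544.0, -332.9]]
75.12177875035826 -1.1287095420283073
116.94119414422465 -91.23432234607851
screws [[573.2, -254.0], [562.4, -331.8]]
78.51396623851483 -7.8851510153166435
backfence [[560.5, -230.3], [555.9, -264.0]]
```

```bash
python3 - <<'E'
from h import *
s,p=load('w1')
im=p['image'][140:270,200:345,::-1].astype(float)
im=255*np.clip(im/255,0,1)**0.55
im=cv2.resize(cv2.GaussianBlur(im,(0,0),0.7),None,fx=4.5,fy=4.5,interpolation=cv2.INTER_CUBIC)
im=np.clip(im,0,255).astype(np.uint8)
cv2.imwrite('pics/w1low.png',im)
for b,col in [(box(495,-284,-.135,86,128,62),(0,0,255)),(box(495,-284,-.135,75,117,80),(0,255,0)),(box(507.7,-273.7,-.02,75,117,109),(255,0,0)),(box(507.7,-273.7,-.02,86,128,92),(255,0,255))]:
    q=(proj(s,p,b)-[200,140]+.5)*4.5-.5
    cv2.polylines(im,[np.round(q).astype(int)],True,col,1)
cv2.imwrite('pics/w1low2.png',im)
E
```

```text
(no output)
```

View pics/w1low.png

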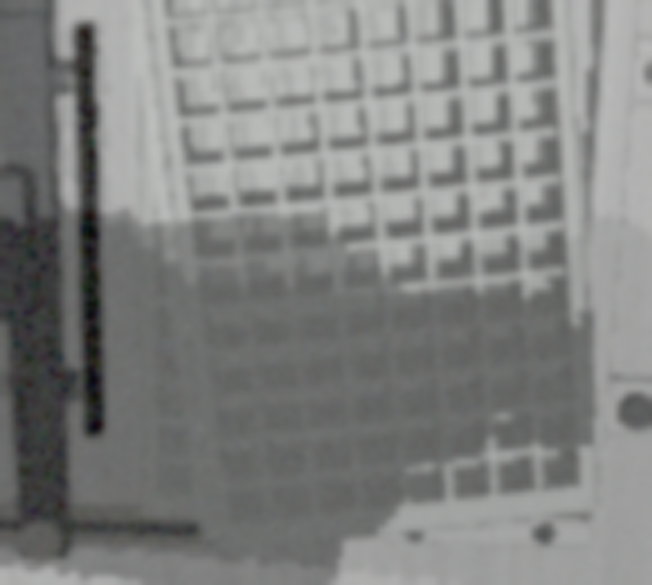

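View pics/w1low2.png

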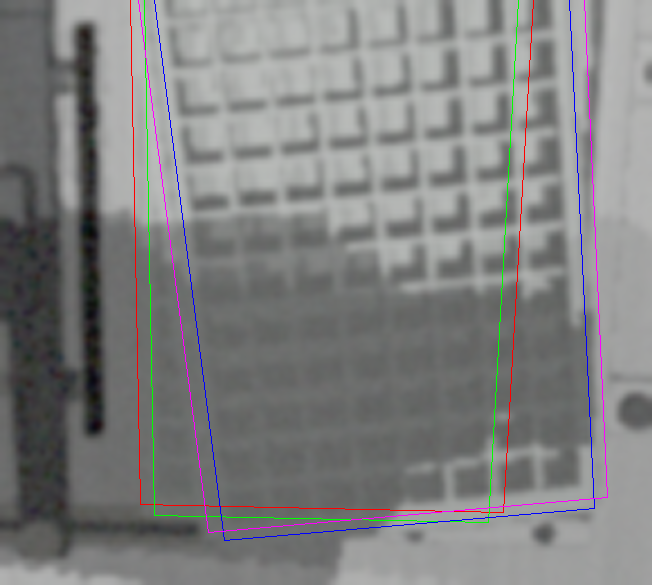

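apply_moves([
  [0.7,3,0.9,-0.093,8.54],
  [0.7,7,0.9,-0.093,8.54],
  [0.7,11.8,0.9,-0.093,8.54],
  [0.7,11.8,0.9,-0.093,8.54],
  [0.7,11.8,0.9,-0.093,8.54],
])

```text
clock: 4.62
eef_pos: [508.7, -273.6, 114.7]
tool_rot: [-1.572, -0.002, -0.022]
force: [1.0, 0.1, -0.1]
width: 85.0
```

```bash
python3 - <<'E'
from h import *
s,p=snap('wrist','w2');save(s,p,'w2')
print(s['eef_pos'],s['tool_rot'])
overlay('w2','w2o',[(box(507.6,-273.1,-.022,75,117,109),(255,0,0)),(box(507.6,-273.1,-.022,86,128,92),(255,0,255))],(60,60,500,390),1.8)
E
```

```text
[ 508.72337624 -273.63527028  114.71877594] [-1.57159642 -0.00189438 -0.02161966]
```

View pics/w2o.png

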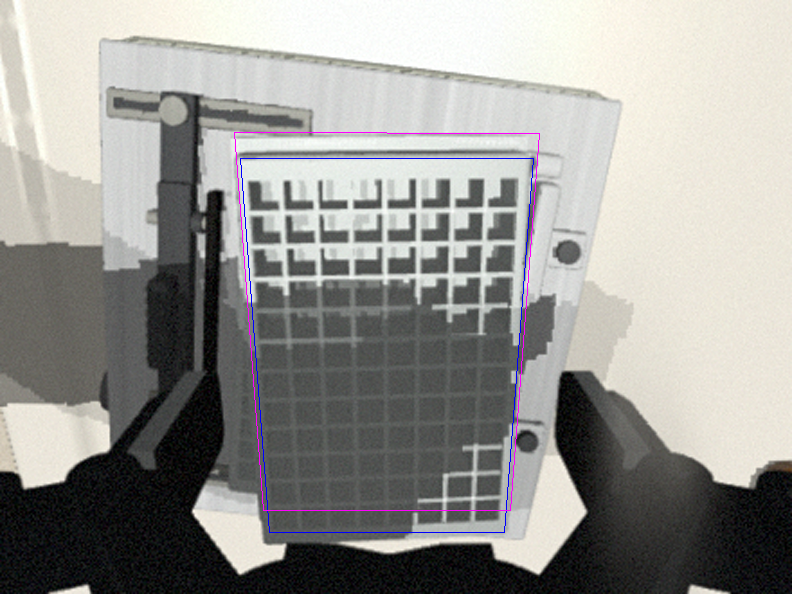

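apply_moves([
  [0,1.5,0,0,8.54],
  [0,2.6,0,0,8.54],
  [0,3.1,0,0,8.54],
  [0,3.1,0,0,8.54],
  [0,3.1,0,0,8.54],
])

```text
clock: 5.3
eef_pos: [508.1, -273.0, 82.5]
tool_rot: [-1.571, -0.0, -0.021]
force: [0.1, -0.1, 0.6]
width: 85.4
```

```bash
python3 - <<'E'
from h import *
s,p=snap('wrist','w3');save(s,p,'w3')
print(s['eef_pos'],s['force'])
overlay('w3','w3o',[],(60,60,500,390),1.8)
E
```

```text
[ 508.07975675 -272.99874633   82.46057444] [ 0.05205148 -0.12695948  0.64782812]
```

View pics/w3o.png

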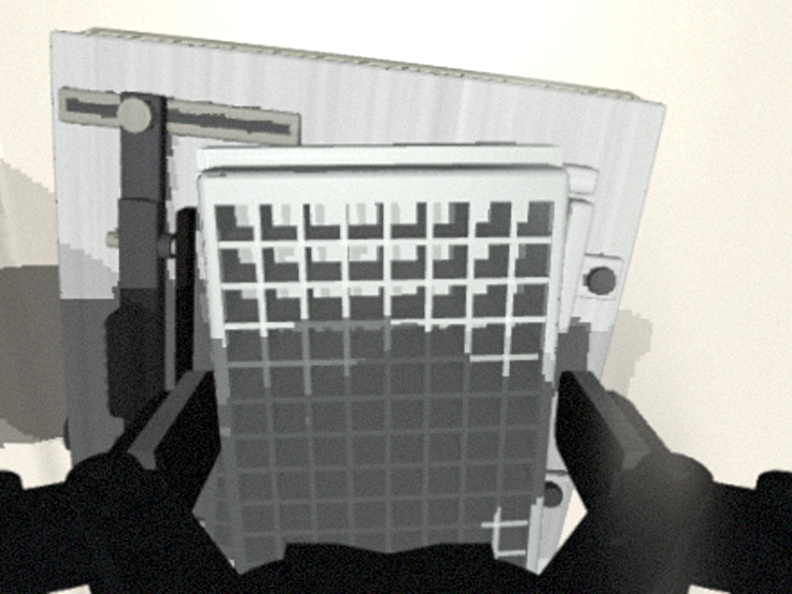

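apply_moves([
  [0,0,0,0,7.0],
  [0,0,0,0,6.0],
  [0,0,0,0,6.0],
  [0,0,0,0,6.0],
])

```text
clock: 5.85
eef_pos: [508.7, -273.0, 83.5]
tool_rot: [-1.571, -0.002, -0.021]
force: [-0.1, -0.4, 6.5]
width: 76.5
```

```bash
python3 - <<'E'
from h import *
s,p=snap('wrist','w4');save(s,p,'w4')
print(s['eef_pos'],s['force'],s['width'])
overlay('w4','w4o',[],(60,60,500,390),1.8)
E
```

```text
[ 508.65357378 -273.02265603   83.50165203] [-0.06179316 -0.36577837  6.47322829] 76.51836927786272
```

View pics/w4o.png

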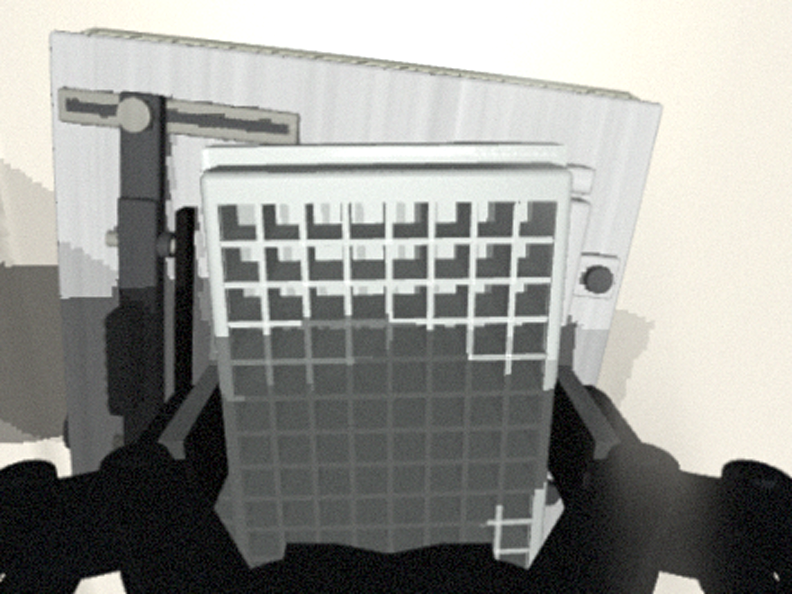

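apply_moves([
  [0,-0.5,0,0,6.0],
  [0,-1.5,0,0,6.0],
  [0,-3.5,0,0,6.0],
  [0,-6.5,0,0,6.0],
  [0,-10,0,0,6.0],
  [-0.5,-13,-3,0,6.0],
  [-1.2,-15,-6,0.03,6.0],
  [-2.0,-16,-10,0.07,6.0],
  [-2.7,-16,-13,0.114,6.0],
  [-2.7,-16,-13,0.114,6.0],
  [-2.7,-16,-13,0.114,6.0],
])

```text
clock: 7.28
eef_pos: [478.2, -401.0, 241.6]
tool_rot: [-1.569, 0.001, -0.134]
force: [-0.2, 0.3, -1.3]
width: 76.9
```

```bash
python3 - <<'E'
from h import *
s,p=snap('wrist','w5');save(s,p,'w5')
print(s['eef_pos'],s['tool_rot'],s['force'],s['width'])
s2,p2=snap('top','t5');save(s2,p2,'t5')
print([(np.round(a['location'],1).tolist(),round(a['confidence'],2)) for a in ctrl.mark_of(p,'plate_lower')])
print([(np.round(a['location'],1).tolist(),round(a['confidence'],2)) for a in ctrl.mark_of(p2,'plate_lower')])
overlay('w5','w5o',[],(0,0,560,420),1.4)
overlay('t5','t5o',[],(270,150,370,250),6)
E
```

```text
[ 478.20808159 -401.04683499  241.5849327 ] [-1.56870274e+00  9.01491729e-04 -1.34247853e-01] [-0.15081123  0.34763863 -1.27961286] 76.91815183229349
[([489.4, -285.5, 48.8], 0.68)]
[([476.9, -560.7, -2.3], 0.64), ([496.4, -285.1, 48.4], 0.55)]
```

View pics/w5o.png

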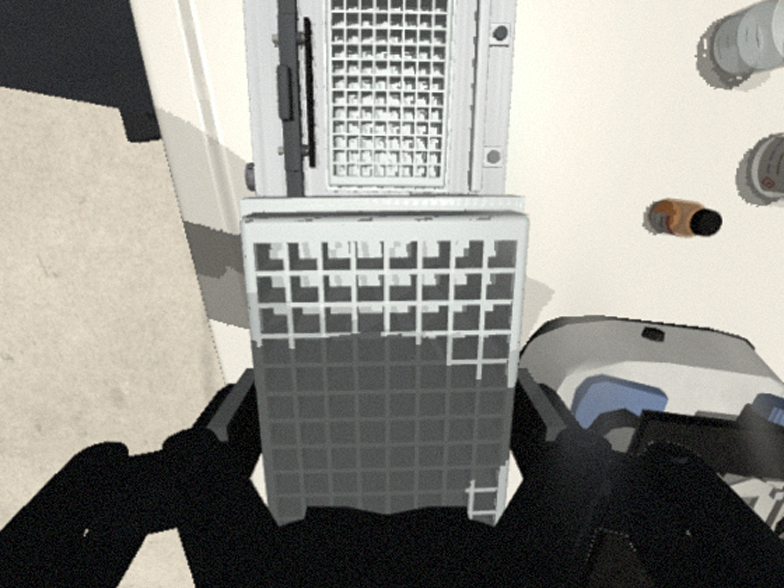

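View pics/t5o.png

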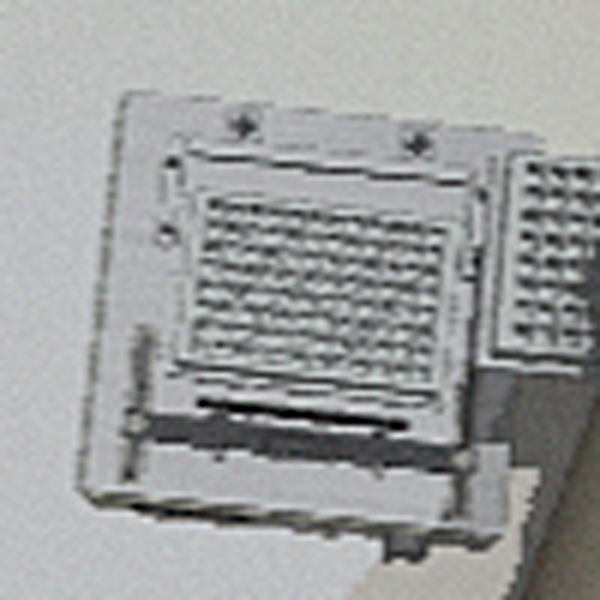

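```bash
python3 - <<'E'
from h import *
overlay('w5','w5a',[],(170,0,380,150),3.8)
overlay('w5','w5b',[(box(495,-284,-.135,78,120,80),(0,0,255))],(170,0,380,150),3.8)
overlay('w5','w5c',[],(165,130,385,300),3.6)
E
```

```text
(no output)
```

View pics/w5a.png

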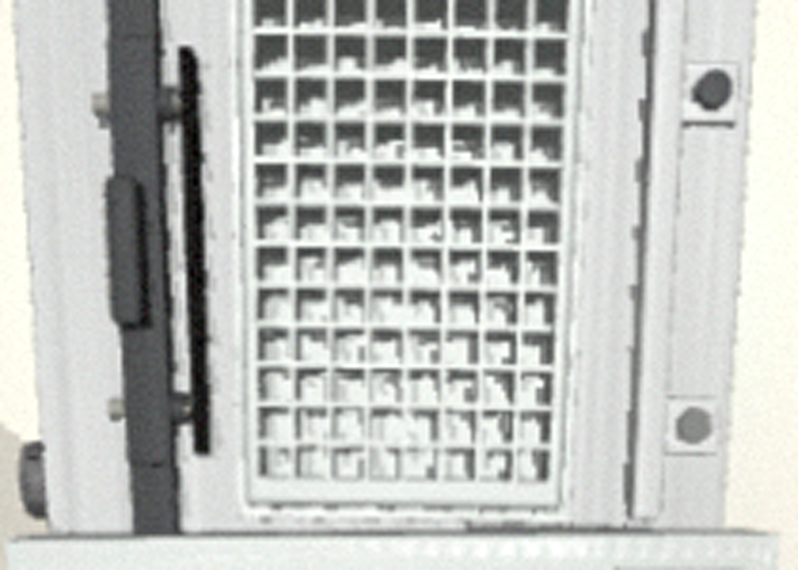

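View pics/w5c.png

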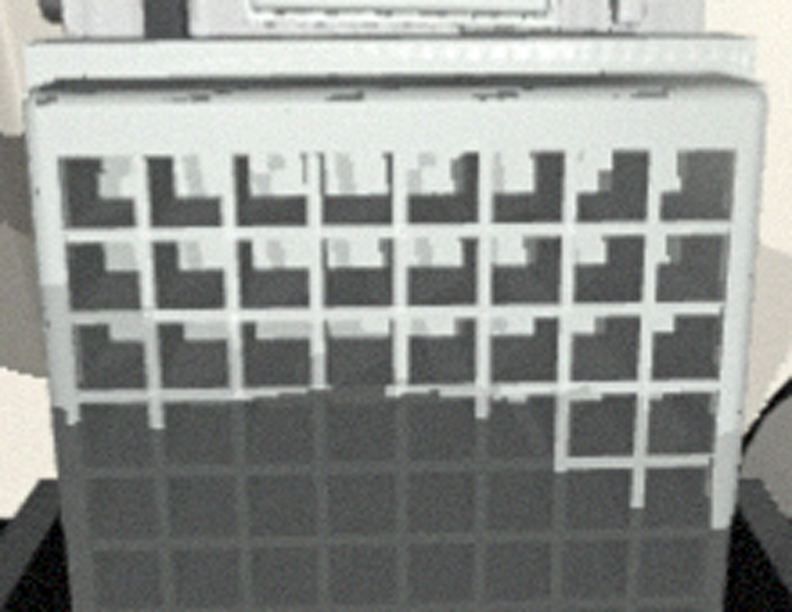

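```bash
python3 - <<'E'
from h import *
s,p=load('w5')
uva=lambda a:(np.array(a,float)+.5)/3.8-.5+[170,0]
uvc=lambda a:(np.array(a,float)+.5)/3.6-.5+[165,130]
R=rot(s)
L=onz(s,p,uva([[411,33],[407,447],[294,447],[519,447],[250,247],[575,247]]),80)
print(np.round(L,1)); d=L[0]-L[1];print(np.linalg.norm(d),np.arctan2(-d[0],d[1]),'c',(L[0]+L[1])/2,'w',np.linalg.norm(L[2]-L[3]))
d=L[3]-L[2];print('rowdir',np.arctan2(d[1],d[0]))
for zt in(268,):
    H=onz(s,p,uvc([[398,232],[400,390],[402,541],[148,232],[648,232]]),zt)
    h=(H-s['eef_pos'])@R
    print(np.round(h,1)[:,[0,2]],np.linalg.norm(H[3]-H[4]),np.linalg.norm(H[0]-H[2]))
    d=H[4]-H[3];print(np.arctan2(d[1],d[0]))
T=onz(s,p,uva([[108,180],[120,325],[143,180]]),72);print('tab',T)
E
```

```text
[[ 501.  -239.9   80. ]
 [ 488.2 -329.6   80. ]
 [ 461.  -325.9   80. ]
 [ 515.1 -333.2   80. ]
 [ 457.8 -279.8   80. ]
 [ 533.  -289.8   80. ]]
90.60710082701712 -0.14255863920067138 c [ 494.58990447 -284.75849163   80.        ] w 54.57652611084887
rowdir -0.13326692900129597
[[ -0.6  44.5]
 [ -0.4  26.8]
 [ -0.2   8.4]
 [-26.8  44.5]
 [ 25.5  44.6]] 52.36433733738215 36.0748847400887
-0.13313022525473625
tab [[ 426.01882905 -258.9277766    72.        ]
 [ 422.71352174 -291.51985947   72.        ]
 [ 434.27859021 -260.13999732   72.        ]]
```

apply_moves([
  [0.1,0,4,0.003,6.0],
  [0.5,0,8,0.003,6.0],
  [1.0,0,11.8,0.003,6.0],
  [1.0,4,11.8,0.003,6.0],
  [1.0,8,11.8,0.003,6.0],
  [1.0,12,11.8,0.003,6.0],
  [1.0,14,11.8,0.003,6.0],
  [1.0,15,11.8,0.003,6.0],
  [1.0,15,11.8,0.003,6.0],
  [1.0,15,11.8,0.003,6.0],
])

```text
clock: 8.72
eef_pos: [504.8, -287.0, 93.4]
tool_rot: [-1.571, -0.002, -0.138]
force: [-0.3, -0.2, -0.5]
width: 76.6
```

```bash
python3 - <<'E'
from h import *
s,p=snap('wrist','w6');save(s,p,'w6')
print(s['eef_pos'],s['tool_rot'],s['force'],s['width'])
s2,p2=snap('side','s6');save(s2,p2,'s6')
overlay('w6','w6o',[],(0,0,560,420),1.4)
overlay('s6','s6o',[],(245,180,365,280),6)
E
```

```text
[ 504.76589962 -287.01736402   93.35889293] [-1.57139958 -0.00190816 -0.13784632] [-0.26449599 -0.16675592 -0.48887323] 76.64840896314406
```

View pics/w6o.png

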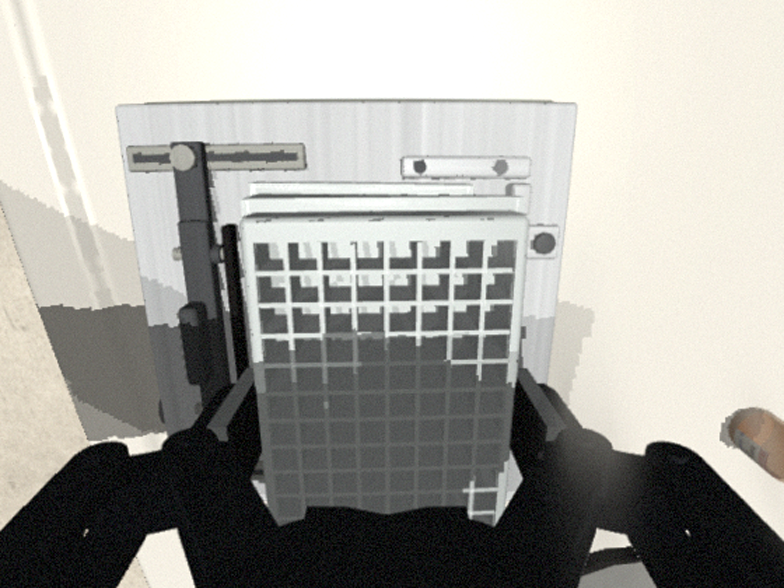

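View pics/s6o.png

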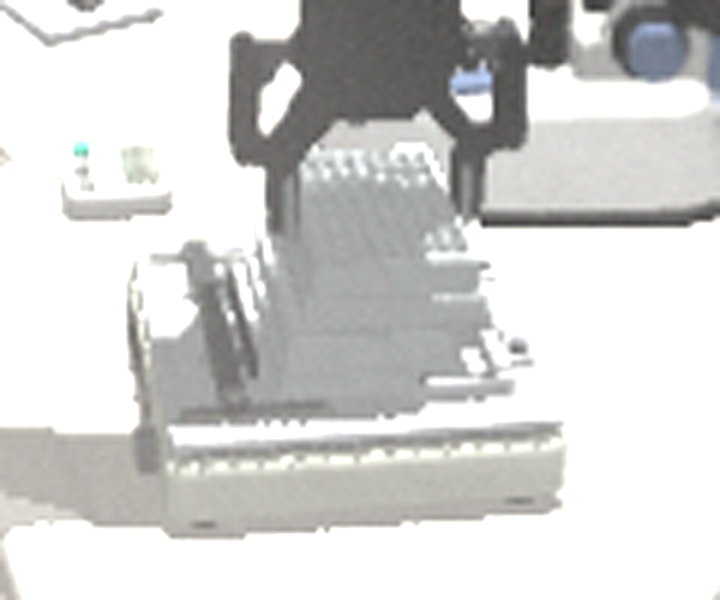

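apply_moves([
  [-0.5,0,0.07,0,6.0],
  [-1.02,0,0.13,0,6.0],
  [-1.02,0,0.13,0,6.0],
  [-1.02,0.3,0.13,0,6.0],
  [-1.02,0.5,0.13,0,6.0],
  [-1.02,0.5,0.13,0,6.0],
])

```text
clock: 9.57
eef_pos: [493.9, -284.0, 87.0]
tool_rot: [-1.571, 0.0, -0.138]
force: [0.4, 0.0, -1.0]
width: 76.5
```

```bash
python3 - <<'E'
from h import *
s,p=snap('wrist','w7');save(s,p,'w7')
print(s['eef_pos'],s['tool_rot'],s['force'],s['width'])
overlay('w7','w7o',[],(120,60,400,220),2.8)
E
```

```text
[ 493.9469246  -284.02950757   87.0070412 ] [-1.57060638e+00  3.82758428e-04 -1.37969763e-01] [ 0.42174571  0.00665373 -0.95586618] 76.54486021235716
```

View pics/w7o.png

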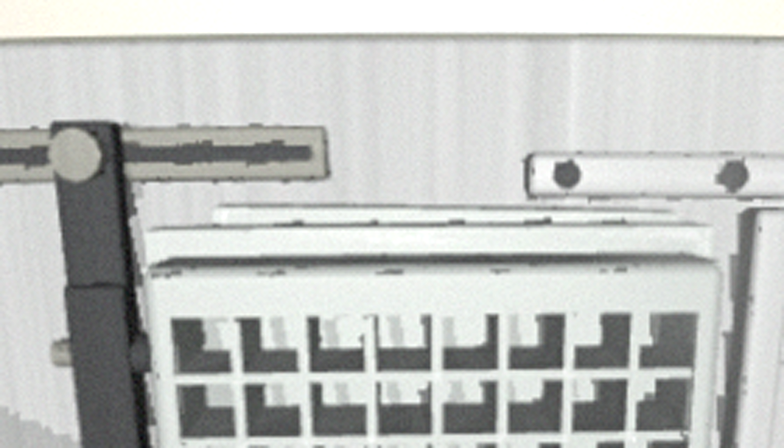

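```bash
python3 - <<'E'
from h import *
s,p=load('w7');R=rot(s)
uv=lambda a:(np.array(a,float)+.5)/2.8-.5+[120,60]
f=lambda a,z:np.round(((onz(s,p,uv(a),z)-s['eef_pos'])@R)[:,[0,2]],1).tolist()
print('lower',f([[215,206],[678,212]],62))
print('upper',f([[149,228],[711,226]],s['eef_pos'][2]-3.5+12))
print('upper block',f([[150,268],[718,265]],s['eef_pos'][2]+25))
print('upper wells',f([[171,318],[698,314]],s['eef_pos'][2]+26.5))
print('bar end pin', f([[75,152]],61.5))
E
```

```text
lower [[-41.4, 64.3], [44.0, 63.4]]
upper [[-43.3, 62.9], [40.3, 63.2]]
upper block [[-38.3, 58.9], [36.6, 59.4]]
upper wells [[-35.6, 52.5], [34.0, 53.1]]
bar end pin [[-66.7, 74.2]]
```

apply_moves([
  [0.22,0,0.06,0.008,6.0],
  [0.22,0.2,0.06,0.008,6.0],
  [0.22,0.4,0.06,0.008,6.0],
  [0.22,0.5,0.06,0.008,6.0],
  [0.22,0.5,0.06,0.008,6.0],
])

```text
clock: 10.25
eef_pos: [496.2, -283.9, 82.4]
tool_rot: [-1.571, 0.0, -0.146]
force: [-0.6, -0.5, 0.6]
width: 76.8
```

apply_moves([
  [0,0.1,0,0,6.0],
  [0,0.2,0,0,6.0],
  [0,0.2,0,0,6.0],
])

```text
clock: 10.62
eef_pos: [496.4, -284.2, 81.5]
tool_rot: [-1.572, -0.001, -0.146]
force: [-4.2, -0.8, 10.5]
width: 76.7
```

apply_moves([
  [-0.05,0.05,0,0,6.0],
  [-0.05,0.1,0,0,6.0],
  [-0.05,0.1,0,0,6.0],
])

```text
clock: 11.0
eef_pos: [496.5, -284.2, 81.4]
tool_rot: [-1.572, -0.002, -0.147]
force: [-5.0, 1.0, 16.7]
width: 76.5
```

```bash
python3 - <<'E'
from h import *
s,p=snap('wrist','w8');save(s,p,'w8')
print(s['eef_pos'],s['tool_rot'],s['force'],s['torque'])
s2,p2=snap('side','s8');save(s2,p2,'s8')
overlay('w8','w8o',[],(120,60,400,220),2.8)
overlay('s8','s8o',[],(255,200,345,270),8)
E
```

```text
[ 496.46608537 -284.228556     81.36976253] [-1.57192643 -0.0022339  -0.14651959] [-4.99307059  1.03330943 16.72671556] [ 0.64777008  0.25110675 -0.01862289]
```

View pics/w8o.png

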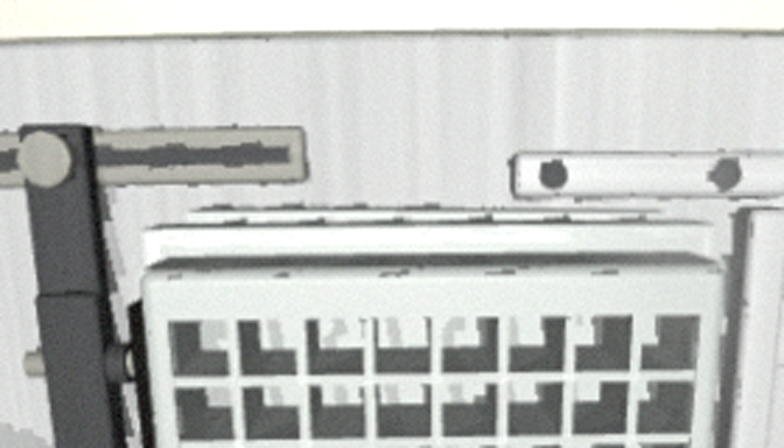

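View pics/s8o.png

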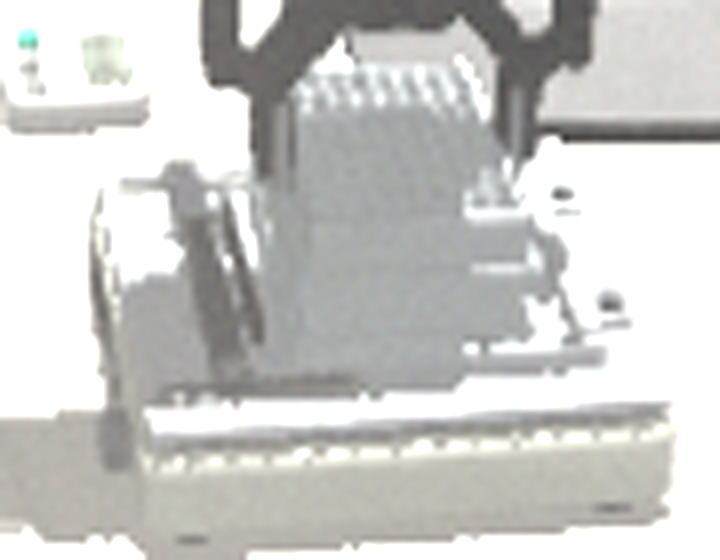

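```bash
python3 - <<'E'
from h import *
s,p=load('w8');R=rot(s)
uv=lambda a:(np.array(a,float)+.5)/2.8-.5+[120,60]
f=lambda a,z:np.round(((onz(s,p,uv(a),z)-s['eef_pos'])@R)[:,[0,2]],1).tolist()
print('lower',f([[189,209],[662,211]],62))
print('upper',f([[144,227],[712,226]],s['eef_pos'][2]-3.5+12))
print('upper wells',f([[167,320],[701,315]],s['eef_pos'][2]+26.5))
im=p['image'][120:170,160:380,::-1]
cv2.imwrite('pics/w8z.png',np.clip(cv2.resize(im,None,fx=3.6,fy=9,interpolation=cv2.INTER_LANCZOS4)*.95,0,255).astype(np.uint8))
E
```

```text
lower [[-44.6, 64.1], [39.7, 63.8]]
upper [[-43.9, 63.0], [40.4, 63.2]]
upper wells [[-36.1, 52.2], [34.5, 52.9]]
```

View pics/w8z.png

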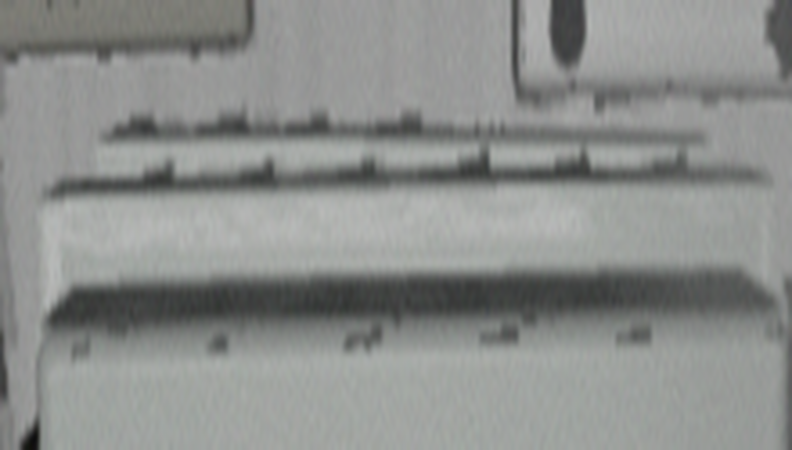

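apply_moves([
  [0,-0.2,0,0,6.0],
  [-0.05,-0.2,0.1,0,6.0],
  [-0.07,0,0.12,0,6.0],
  [-0.07,0.1,0.12,0,6.0],
  [-0.07,0.1,0.12,0,6.0],
])

```text
clock: 11.72
eef_pos: [496.4, -284.2, 81.2]
tool_rot: [-1.574, -0.004, -0.147]
force: [-5.5, -0.9, 24.5]
width: 76.7
```

```bash
python3 - <<'E'
from h import *
s=ctrl.read_state()
print(s['eef_pos'],s['tool_rot'],s['force'],s['torque'])
E
```

```text
[ 496.41595321 -284.19482865   81.19921035] [-1.57367173 -0.0037953  -0.14701898] [-5.53686528 -0.92775876 24.51040322] [0.22548382 0.35142502 0.13022596]
```

apply_moves([
  [0,-0.15,0,0.02,6.0],
  [0,-0.15,0,0.02,6.0],
  [0,-0.1,0,-0.02,6.0],
  [0,-0.1,0,-0.02,6.0],
  [-0.15,-0.1,0,0,6.0],
  [-0.15,-0.1,0,0,6.0],
  [-0.15,-0.1,0.1,0,6.0],
  [-0.15,-0.1,0.1,0,6.0],
])

```text
clock: 12.72
eef_pos: [496.6, -283.2, 81.2]
tool_rot: [-1.573, -0.006, -0.147]
force: [-0.7, -2.8, 13.2]
width: 76.6
```

```bash
python3 - <<'E'
from h import *
s=ctrl.read_state()
print(s['eef_pos'],s['tool_rot'],s['force'],s['torque'])
E
```

```text
[ 496.57790181 -283.16111783   81.22976961] [-1.573288   -0.00646784 -0.14716105] [-0.66133627 -2.83656283 13.20899566] [-0.08142751 -0.46987219 -0.06502848]
```

apply_moves([
  [0.1,-0.22,0.1,0,6.0],
  [0.1,-0.22,0.1,0,6.0],
  [0.1,-0.22,0.1,0,8.0],
  [0.1,-0.22,0.1,0,8.54],
  [0.1,-0.22,0.1,0,8.54],
  [0.1,-0.22,0.1,0,8.54],
])

```text
clock: 13.48
eef_pos: [494.8, -280.1, 81.2]
tool_rot: [-1.57, 0.001, -0.146]
force: [0.6, -0.4, 0.4]
width: 85.3
```

```bash
python3 - <<'E'
from h import *
s,p=snap('wrist','w9');save(s,p,'w9')
print(s['eef_pos'],s['tool_rot'],s['force'],s['torque'],s['width'])
s2,p2=snap('side','s9');save(s2,p2,'s9')
overlay('w9','w9o',[],(60,60,500,390),1.8)
overlay('s9','s9o',[],(255,200,345,270),8)
E
```

```text
[ 494.82297933 -280.1317154    81.24391468] [-1.57043237e+00  6.36109015e-04 -1.45855279e-01] [ 0.55559497 -0.40003704  0.39266767] [-0.03620436  0.016242   -0.00152382] 85.3040154782419
```

View pics/w9o.png

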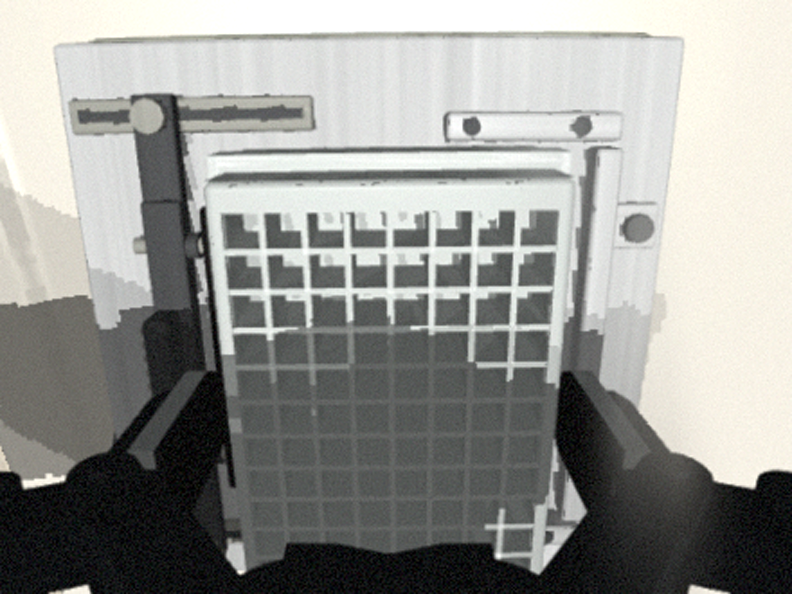

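View pics/s9o.png

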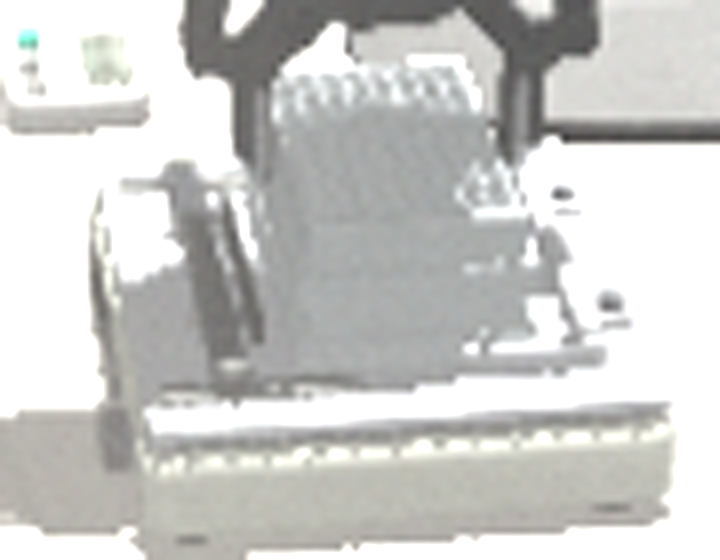

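```bash
python3 - <<'E'
from h import *
s,p=load('w9');R=rot(s)
im=p['image'][120:190,160:400,::-1]
cv2.imwrite('pics/w9z.png',np.clip(cv2.resize(im,None,fx=3.3,fy=6,interpolation=cv2.INTER_LANCZOS4)*.95,0,255).astype(np.uint8))
E
```

```text
(no output)
```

View pics/w9z.png

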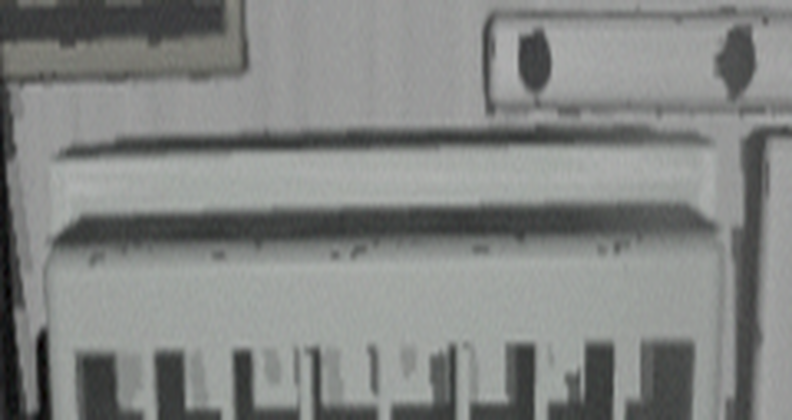

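apply_moves([
  [0,-2,0,0,8.54],
  [0,-5,0,0,6],
  [0,-5,0,0,0],
  [0,-5,0,0,0],
  [0,-5,0,0,0],
  [0,-5,0,0,0],
  [0,-4,0,0,0],
  [0,-3.2,0,0,0],
  [0,-2.8,0,0,0],
  [0,-2.7,0,0,0],
  [0,-2.7,0,0,0],
])

```text
clock: 14.95
eef_pos: [495.1, -280.4, 108.6]
tool_rot: [-1.571, -0.0, -0.146]
force: [0.4, 0.5, 0.7]
width: 0.2
```

apply_moves([
  [0,0.1,0,0,0],
  [0,0.2,0,0,0],
  [0,0.2,0,0,0],
])

```text
clock: 15.32
eef_pos: [495.0, -280.4, 106.5]
tool_rot: [-1.571, -0.0, -0.146]
force: [-0.6, -1.0, 0.3]
width: -0.3
```

apply_moves([
  [0,0.1,0,0,0],
  [0,0.2,0,0,0],
  [0,0.2,0,0,0],
])

```text
clock: 15.7
eef_pos: [495.2, -280.5, 106.1]
tool_rot: [-1.572, -0.001, -0.146]
force: [-3.0, 1.3, 11.8]
width: -0.3
```

apply_moves([
  [0,-4,0,0,0],
  [0,-9,0,0,3],
  [0,-14,-2,0,5],
  [0,-14,-2,0,5],
])

```text
clock: 16.2
eef_pos: [494.0, -303.2, 248.7]
tool_rot: [-1.575, -0.008, -0.149]
force: [0.1, -0.2, 0.0]
width: 50.4
```

```bash
python3 - <<'E'
from h import *
s,p=snap('wrist','w10');save(s,p,'w10')
s2,p2=snap('side','s10');save(s2,p2,'s10')
print(s['eef_pos'],s['tool_rot'],s['force'],s['width'])
overlay('w10','w10o',[],(60,0,500,330),1.8)
overlay('s10','s10o',[],(200,60,420,240),3.5)
im=cv2.imread('pics/top0.png');cv2.imwrite('pics/t0m.png',cv2.resize(im[70:260,90:300],None,fx=3.5,fy=3.5))
E
```

```text
[ 494.04596252 -303.23111985  248.69398747] [-1.57515725 -0.0081591  -0.14886516] [ 0.12414018 -0.17933023  0.03882847] 50.35244054601549
```

View pics/w10o.png

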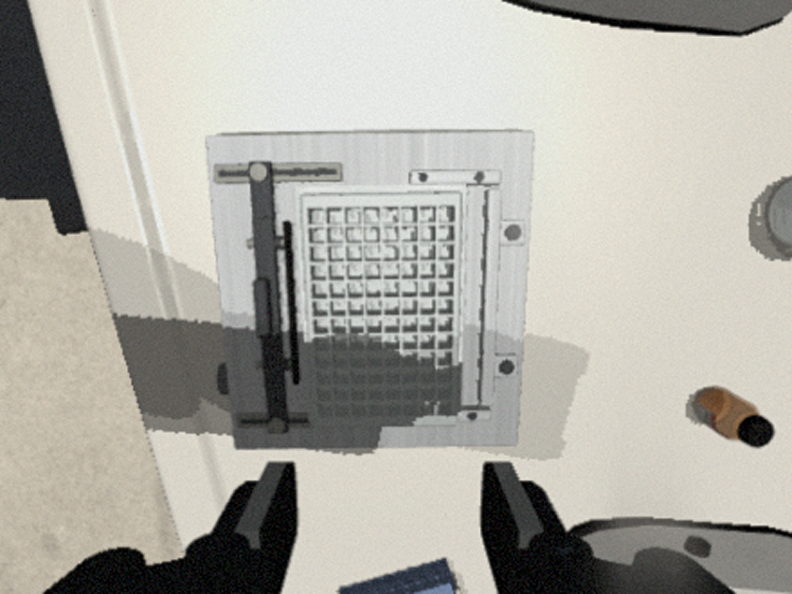

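View pics/s10o.png

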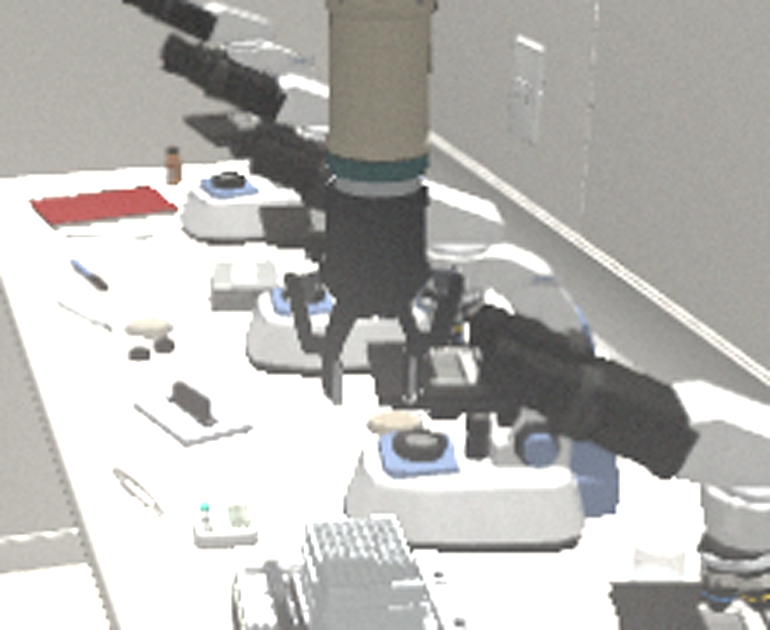

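View pics/t0m.png

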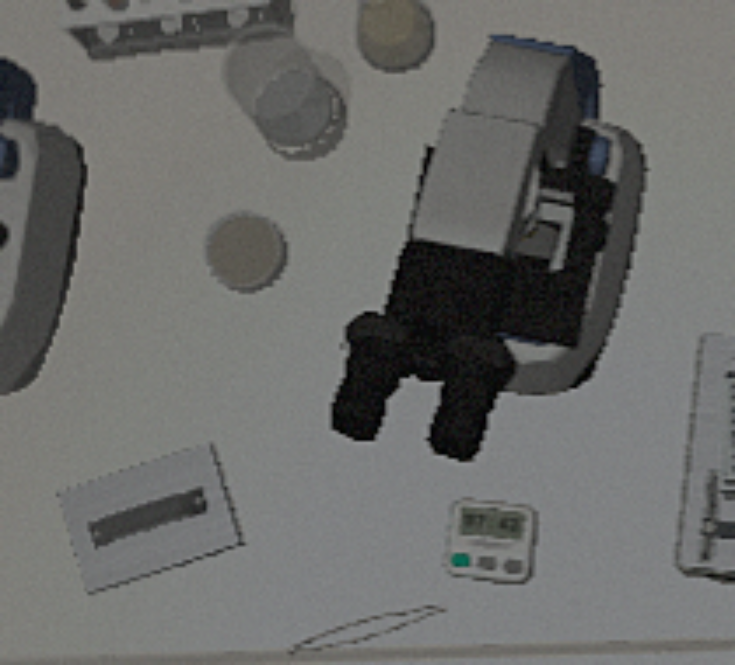

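```bash
python3 - <<'E'
from h import *
s,p=load('s10')
s2,p2=load('t5')
for a,b in(([337,152],[220,200]),([337,152],[192,195]),([345,168],[220,200])):
    c1,d1=ray(s,p,a);c2,d2=ray(s2,p2,b);d1=d1[0];d2=d2[0]
    A=np.c_[d1,-d2];t=np.linalg.lstsq(A,c2-c1,rcond=None)[0]
    print(c1+t[0]*d1,c2+t[1]*d2)
# cover from side/top
uv=lambda a:(np.array(a,float)+.5)/5-.5+[90,180]
r=onz(s2,p2,uv([[83,156],[303,84],[347,228],[126,297]]),10);print(r,r.mean(0))
for i in range(4):
    d=r[(i+1)%4]-r[i];print(np.linalg.norm(d),np.degrees(np.arctan2(d[1],d[0])))
r=onz(s2,p2,uv([[127,196],[290,148],[296,182],[135,233]]),35.5);print(r.mean(0))
E
```

```text
[666.77913388 -94.56947054 219.7458712 ] [483.33686698 -23.14858117 206.46215448]
[695.20780605 -26.67497234 192.19826301] [501.12127955  49.71553197 180.17808052]
[ 695.99802881 -100.62039471  163.23098688] [490.34475897 -15.8484866  148.93575866]
[[486.09137855 321.93287166  10.        ]
 [523.26246126 198.36344403  10.        ]
 [441.18472765 173.8833488   10.        ]
 [406.17558359 297.39017515  10.        ]] [464.17853776 247.89245991  10.        ]
129.03911358765222 -73.25811828126311
85.65062415000402 -163.39252506903253
128.3728021140288 105.82586852939298
83.59951098466013 17.072086337978728
[462.58119639 241.89551654  35.5       ]
```

```bash
python3 - <<'E'
from h import *
s,p=load('s10')
s2,p2=load('t5')
for a,b in(([270,97],[220,200]),([270,97],[192,195]),([273,108],[220,200]),([337,152],[455,185]),([337,152],[432,180])):
    c1,d1=ray(s,p,a);c2,d2=ray(s2,p2,b);d1=d1[0];d2=d2[0]
    A=np.c_[d1,-d2];t=np.linalg.lstsq(A,c2-c1,rcond=None)[0]
    print(c1+t[0]*d1,c2+t[1]*d2)
E
```

```text
[457.46831676 -47.35965142 400.84101825] [459.63286251 -47.84095293 401.04362709]
[472.29612996  12.86186071 385.48741724] [473.7638143   12.53524331 385.62374718]
[467.51196319 -43.99937749 364.93573416] [464.07053857 -43.21824257 364.61562418]
[ 482.94559489 -533.60812159  397.88202454] [ 476.89470112 -531.66847749  396.41809661]
[ 499.91568421 -493.07947177  381.43787375] [ 491.25366473 -490.29402744  379.36388725]
```

apply_moves([
  [0,-5,0,0,5],
  [0,-10,0,0,5],
  [0,-16,0,0,5],
  [0,-22,0,0,5],
  [0,-22,0,0,5],
  [0,-22,0,0,5],
])

```text
clock: 17.05
eef_pos: [491.7, -299.5, 462.6]
tool_rot: [-1.569, 0.003, -0.145]
force: [-0.4, 0.4, -0.7]
width: 50.0
```

```bash
python3 - <<'E'
from h import *
s=ctrl.read_state();print(s['eef_pos'],s['tool_rot'],s['qpos'])
y=s['tool_rot'][2]
d=np.array([464,247])-s['eef_pos'][:2]
print('tx',d@[np.cos(y),np.sin(y)],'tz',d@[-np.sin(y),np.cos(y)],'turn',y-np.radians(17))
E
```

```text
[ 491.74346152 -299.54503902  462.55569468] [-1.56948651  0.00324745 -0.14522552] [ 0.71108457  0.3741513  -0.33336569  1.32706799  0.12012374  1.46350904
  0.24069726]
tx -106.54499885955899 tz 536.7768088804105 turn -0.4419314976600766
```

apply_moves([
  [-1,-1.5,4,-0.03,5],
  [-2,-2,9,-0.07,5],
  [-3,-2,14,-0.11,5],
  [-4,-2,19,-0.15,5],
  [-5,-2,24,-0.19,5],
  [-6,-2,29,-0.23,5],
  [-7,-2,34,-0.27,5],
  [-8,-2,39,-0.31,5],
  [-9,-2,44,-0.36,5],
  [-10,-1,49,-0.4,5],
  [-10.7,3,53.7,-0.442,5],
  [-10.7,8,53.7,-0.442,5],
  [-10.7,14,53.7,-0.442,5],
  [-10.7,20,53.7,-0.442,5],
  [-10.7,24,53.7,-0.442,5],
  [-10.7,24,53.7,-0.442,5],
  [-10.7,24,53.7,-0.442,5],
])

```text
clock: 19.18
eef_pos: [464.4, 247.2, 225.0]
tool_rot: [-1.57, -0.0, 0.296]
force: [1.0, 0.7, 0.5]
width: 50.0
```

```bash
python3 - <<'E'
from h import *
s,p=snap('wrist','w11');save(s,p,'w11')
print(s['clock'],s['eef_pos'],s['tool_rot'],s['force'],s['width'])
overlay('w11','w11o',[(box(464,247.5,np.radians(17),86,128,10),(0,0,255)),(box(464,247.5,np.radians(17),14,70,35.5),(0,255,0))],(60,0,500,330),1.8)
E
```

```text
19.175 [464.41661124 247.1900445  224.99899072] [-1.57017292e+00 -8.71972903e-05  2.96483651e-01] [0.95075936 0.65171061 0.50103432] 50.02074235584916
```

View pics/w11o.png

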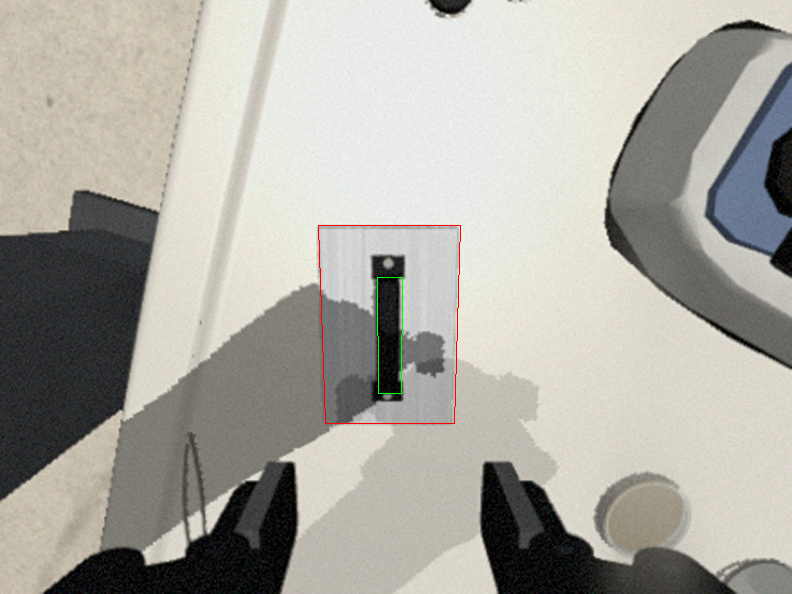

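apply_moves([
  [0,5,0,0,5],
  [0,11,0,0,5],
  [0,16,0,0,5],
  [0,19,0,0,5],
  [0,20.5,0,0,5],
  [0,21.1,0,0,5],
  [0,21.1,0,0,5],
  [0,21.1,0,0,5],
  [0,21.1,0,0,3],
  [0,21.1,0,0,1],
  [0,21.1,0,0,0.5],
  [0,21.1,0,0,0.5],
  [0,21.1,0,0,0.5],
  [0,21.1,0,0,0.5],
])

```text
clock: 20.98
eef_pos: [464.7, 246.7, 14.1]
tool_rot: [-1.571, -0.001, 0.296]
force: [-0.7, 0.3, 5.3]
width: 13.0
```

```bash
python3 - <<'E'
from h import *
s,p=snap('wrist','w12');save(s,p,'w12')
print(s['clock'],s['eef_pos'],s['tool_rot'],s['force'],s['width'])
overlay('w12','w12o',[],(0,0,560,420),1.4)
E
```

```text
20.975 [464.67848672 246.71437754  14.11168924] [-1.57095095e+00 -7.57210275e-04  2.95766089e-01] [-0.686361    0.28530788  5.34174816] 12.954612097072031
```

View pics/w12o.png

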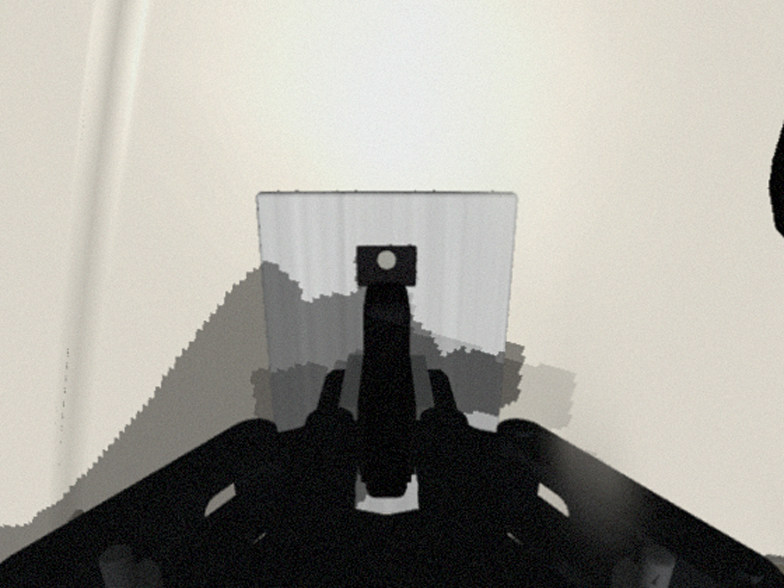

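apply_moves([
  [0,-1,0,0,0.5],
  [0,-4,0,0,0.5],
  [0,-9,0,0,0.5],
  [0,-15,0,0,0.5],
  [0,-21,0,0,0.5],
  [0,-27,0,0,0.5],
  [0,-33,0,0,0.5],
  [0,-39,0,0,0.5],
  [0,-44,0,0,0.5],
  [0,-47,0,0,0.5],
  [0,-47,0,0,0.5],
  [0,-47,0,0,0.5],
])

```text
clock: 22.52
eef_pos: [463.7, 246.1, 482.2]
tool_rot: [-1.572, 0.002, 0.296]
force: [0.5, -0.6, -1.2]
width: 12.7
```

```bash
python3 - <<'E'
from h import *
s,p=load('w12');R=rot(s)
uv=lambda a:(np.array(a,float)+.5)/1.4-.5
print('cover end',np.round(((onz(s,p,uv([[258,192],[516,192]]),10)-s['eef_pos'])@R),1).tolist())
s=ctrl.read_state();print(s['clock'],s['eef_pos'],s['tool_rot'],s['force'],s['width'],s['qpos'])
overlay('w10','w10z',[(box(496,-282,-.14,72,108,106),(0,0,255))],(215,90,345,250),3.7)
E
```

```text
cover end [[-42.3, 4.1, 64.0], [41.3, 4.1, 64.1]]
22.525 [463.7020908  246.07474506 482.22611279] [-1.57170465  0.00237863  0.29626837] [ 0.45215653 -0.61711531 -1.18535415] 12.663854745774708 [-0.05326946  0.31945962 -0.70914189  1.40936585  0.20643893  1.49059224
 -0.45790265]
```

View pics/w10z.png

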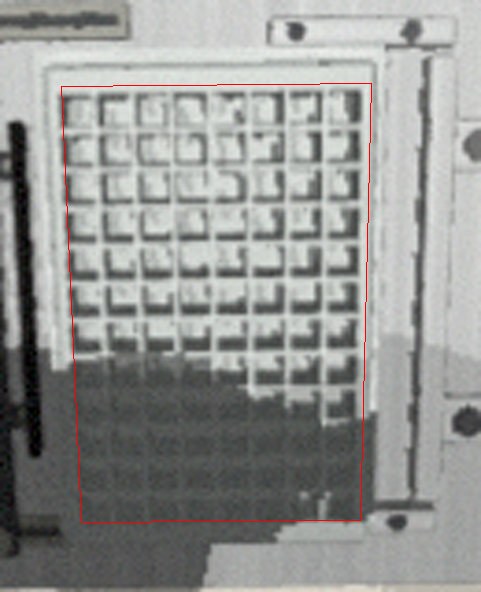

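apply_moves([
  [-1,0,-4,0.03,0.5],
  [-2,0,-9,0.07,0.5],
  [-3.3,0,-14,0.11,0.5],
  [-4.5,0,-19,0.15,0.5],
  [-5.7,0,-24,0.19,0.5],
  [-7,0,-29,0.23,0.5],
  [-8.2,0,-34,0.27,0.5],
  [-9.4,0,-39,0.32,0.5],
  [-10.6,0,-44,0.36,0.5],
  [-11.8,0,-49,0.41,0.5],
  [-12.4,1,-51.5,0.436,0.5],
  [-12.4,6,-51.5,0.436,0.5],
  [-12.4,12,-51.5,0.436,0.5],
  [-12.4,18,-51.5,0.436,0.5],
  [-12.4,24,-51.5,0.436,0.5],
  [-12.4,29,-51.5,0.436,0.5],
  [-12.4,33,-51.5,0.436,0.5],
  [-12.4,34,-51.5,0.436,0.5],
  [-12.4,34,-51.5,0.436,0.5],
  [-12.4,34,-51.5,0.436,0.5],
])

```text
clock: 25.02
eef_pos: [497.2, -282.3, 145.1]
tool_rot: [-1.572, -0.003, -0.14]
force: [-0.5, -0.5, -2.1]
width: 12.6
```

```bash
python3 - <<'E'
from h import *
s,p=snap('wrist','w13');save(s,p,'w13')
print(s['clock'],s['eef_pos'],s['tool_rot'],s['force'],s['width'])
overlay('w13','w13o',[],(100,60,440,260),2.3)
E
```

```text
25.025 [ 497.18231227 -282.34044064  145.10928817] [-1.57155633 -0.00288375 -0.13980292] [-0.53975934 -0.48297987 -2.06878979] 12.599876636937399
```

View pics/w13o.png

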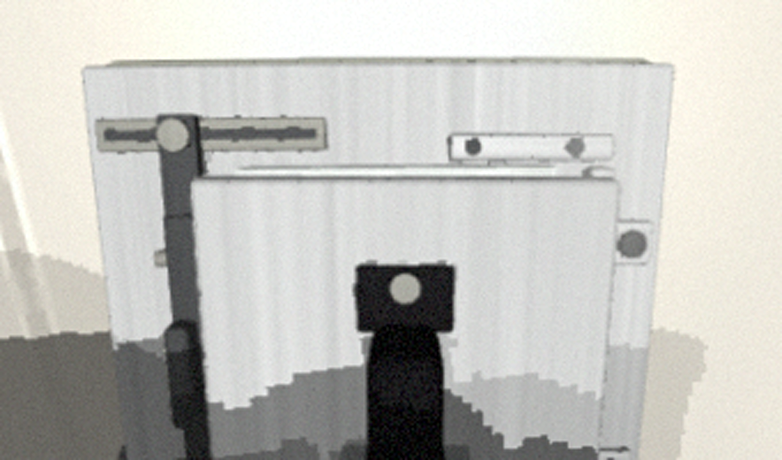

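```bash
python3 - <<'E'
from h import *
s,p=load('w13')
im=p['image'][120:150,170:380,::-1]
cv2.imwrite('pics/w13z.png',np.clip(cv2.resize(im,None,fx=3.8,fy=14,interpolation=cv2.INTER_LANCZOS4).astype(float)*.95,0,255).astype(np.uint8))
E
```

```text
(no output)
```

View pics/w13z.png

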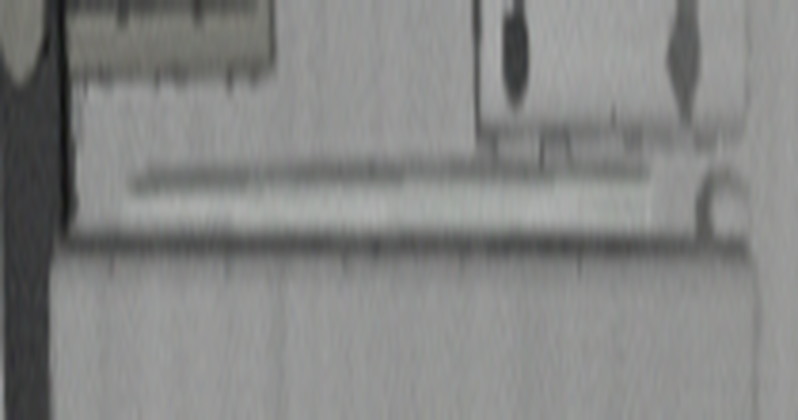

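```bash
python3 - <<'E'
from h import *
s,p=load('w13');R=rot(s)
f=lambda a,z:np.round(((onz(s,p,a,z)-s['eef_pos'])@R)[:,[0,2]],2).tolist()
print('upper',f([[203.4,133.2],[341.6,132.9]],88))
print('cover',f([[183.2,137.9],[367.9,137.7]],s['eef_pos'][2]-4.1))
E
```

```text
upper [[-44.84, 62.77], [39.98, 62.99]]
cover [[-42.39, 63.37], [41.38, 63.52]]
```

apply_moves([
  [-0.18,0.6,-0.05,0,0.5],
  [-0.18,1.4,-0.05,0,0.5],
  [-0.18,1.7,-0.05,0,0.5],
  [-0.18,1.7,-0.05,0,0.5],
  [-0.18,1.7,-0.05,0,0.5],
])

```text
clock: 25.7
eef_pos: [494.3, -282.3, 126.5]
tool_rot: [-1.571, -0.0, -0.14]
force: [-0.3, 1.3, -1.4]
width: 12.6
```

```bash
python3 - <<'E'
from h import *
s,p=snap('wrist','w14');save(s,p,'w14')
print(s['clock'],s['eef_pos'],s['tool_rot'],s['force'],s['width'])
im=p['image'][115:155,160:390,::-1]
cv2.imwrite('pics/w14z.png',np.clip(cv2.resize(im,None,fx=3.4,fy=12,interpolation=cv2.INTER_LANCZOS4).astype(float)*.95,0,255).astype(np.uint8))
E
```

```text
25.7 [ 494.3213663  -282.33484472  126.53905864] [-1.57075371e+00 -1.64501234e-04 -1.39997655e-01] [-0.27332298  1.34580571 -1.39240028] 12.601849629212515
```

View pics/w14z.png

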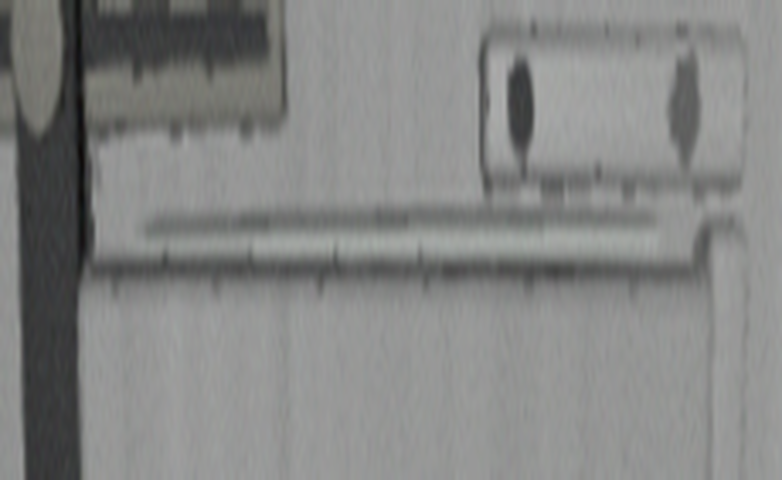

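```bash
python3 - <<'E'
from h import *
s,p=load('w14');R=rot(s)
f=lambda a,z:np.round(((onz(s,p,a,z)-s['eef_pos'])@R)[:,[0,2]],2).tolist()
print('upper',f([[200.6,134.2],[354.1,133.8]],88))
print('cover',f([[184.1,138.3],[369.4,138.3]],s['eef_pos'][2]-4.1))
E
```

```text
upper [[-42.35, 63.14], [43.24, 63.45]]
cover [[-42.04, 63.18], [42.07, 63.26]]
```

apply_moves([
  [0.05,0.3,0.02,0,0.5],
  [0.05,0.6,0.02,0,0.5],
  [0.05,0.8,0.02,0,0.5],
  [0.05,0.8,0.02,0,0.5],
])

```text
clock: 26.25
eef_pos: [494.6, -282.2, 118.3]
tool_rot: [-1.571, 0.0, -0.14]
force: [-0.2, 0.7, -0.9]
width: 12.6
```

apply_moves([
  [0,0.1,0,0,0.5],
  [0,0.2,0,0,0.5],
  [0,0.2,0,0,0.5],
])

```text
clock: 26.62
eef_pos: [494.7, -282.2, 116.5]
tool_rot: [-1.571, 0.0, -0.14]
force: [-0.3, 0.1, -1.8]
width: 12.8
```

apply_moves([
  [0,0.07,0,0,0.5],
  [0,0.14,0,0,0.5],
  [0,0.14,0,0,0.5],
])

```text
clock: 27.0
eef_pos: [494.8, -282.3, 116.1]
tool_rot: [-1.571, -0.0, -0.14]
force: [-2.2, 0.5, 6.7]
width: 12.7
```

apply_moves([
  [0,-0.08,0,0,0.5],
  [0,-0.08,0,0,2],
  [0,-0.08,0,0,4],
  [0,-0.08,0,0,4],
  [0,-1,0,0,4],
  [0,-3,0,0,4],
  [0,-7,0,0,4],
  [0,-12,-3,0,4],
  [0,-13,-5,0,4],
  [0,-13,-5,0,4],
])

```text
clock: 28.25
eef_pos: [487.5, -333.7, 246.5]
tool_rot: [-1.573, -0.002, -0.143]
force: [0.4, 1.1, 0.0]
width: 39.9
```

```bash
python3 - <<'E'
from h import *
s,p=snap('wrist','w15');save(s,p,'w15')
s2,p2=snap('side','s15');save(s2,p2,'s15')
print(s['clock'],s['eef_pos'],s['tool_rot'],s['force'],s['width'],s['qpos'])
r=ctrl.mark_of(p,'clamp_tab');print([(np.round(a['location'],1).tolist(),round(a['confidence'],2)) for a in r[:2]])
overlay('w15','w15o',[],(130,30,430,260),2.6)
overlay('s15','s15o',[],(255,190,345,270),7)
E
```

```text
28.25 [ 487.51721048 -333.74993991  246.48448319] [-1.57274525 -0.00222855 -0.14337011] [0.43359183 1.07314791 0.04786091] 39.877815493705384 [ 0.78288502  0.54371587 -0.36090596  1.6664443   0.22475159  0.96959691
  0.19899583]
[([423.5, -270.0, 63.6], 0.86)]
```

View pics/w15o.png

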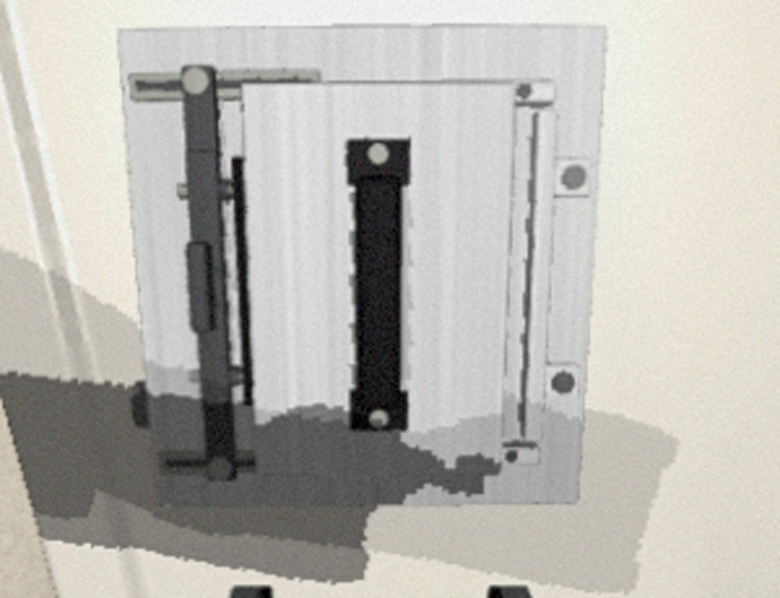

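View pics/s15o.png

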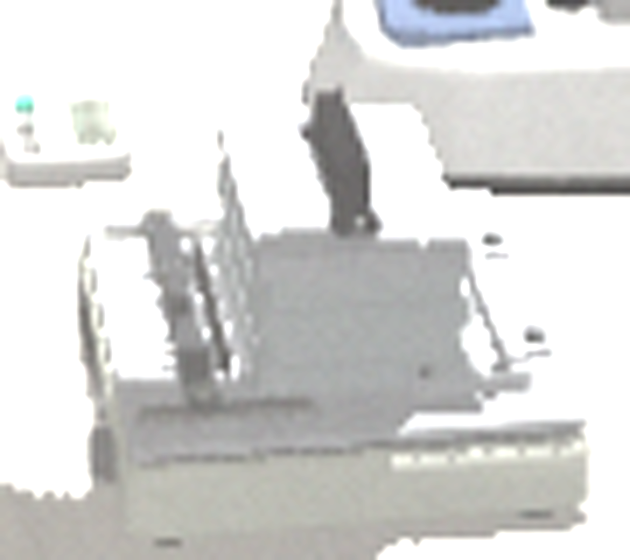

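```bash
python3 - <<'E'
from h import *
s,p=load('w15')
uv=lambda a:(np.array(a,float)+.5)/2.6-.5+[130,30]
r=onz(s,p,uv([[189,244],[195,330],[210,244],[214,330]]),72);print(r,r[:2].mean(0))
r=onz(s,p,uv([[183,66],[209,479],[215,66],[236,479]]),61.5);print('bar',r)
yw=-.14;ax=np.array([np.cos(yw),np.sin(yw)])
tab=np.array([424.5,-274.]);st=tab-ax*(11+22)
c=s['eef_pos'];y=s['tool_rot'][2];d=st-c[:2]
print(st,'tx',d@[np.cos(y),np.sin(y)],'tz',d@[-np.sin(y),np.cos(y)])
E
```

```text
[[ 426.67274639 -258.55097263   72.        ]
 [ 422.48310443 -290.1481772    72.        ]
 [ 434.4227924  -259.71262099   72.        ]
 [ 429.68922097 -291.21227098   72.        ]] [ 424.57792541 -274.34957491   72.        ]
bar [[ 434.74886926 -195.95279878   61.5       ]
 [ 413.20677355 -352.3162571    61.5       ]
 [ 446.33755387 -197.74109223   61.5       ]
 [ 424.34308458 -353.91968985   61.5       ]]
[ 391.82287212 -269.39507722] tx -103.90751126779607 tz 50.02183371361927
```

apply_moves([
  [-2,0,1,-0.16,0],
  [-3,0,2,-0.32,0],
  [-5,0,3,-0.48,0],
  [-7,0,4,-0.64,0],
  [-9,0,5,-0.8,0],
  [-10.4,0,5,-0.96,0],
  [-10.4,0,5,-1.12,0],
  [-10.4,0,5,-1.28,0],
  [-10.4,0,5,-1.44,0],
  [-10.4,0,5,-1.568,0],
  [-10.4,5,5,-1.568,0],
  [-10.4,10,5,-1.568,0],
  [-10.4,13,5,-1.568,0],
  [-10.4,13,5,-1.568,0],
  [-10.4,13,5,-1.568,0],
])

```text
clock: 30.28
eef_pos: [392.5, -267.0, 115.8]
tool_rot: [-1.572, -0.0, 1.429]
force: [0.2, -0.6, 0.0]
width: 0.2
```

```bash
python3 - <<'E'
from h import *
s,p=snap('wrist','w16');save(s,p,'w16')
print(s['clock'],s['eef_pos'],s['tool_rot'],s['force'],s['width'],s['qpos'])
overlay('w16','w16o',[],(0,0,560,420),1.4)
E
```

```text
30.275 [ 392.50301468 -267.03658514  115.82635122] [-1.57172275e+00 -3.27356347e-04  1.42936186e+00] [ 0.19440506 -0.5557587   0.01808661] 0.2374213726166306 [ 0.9714003   0.64369019 -0.63982411  2.09283381  0.66883101  0.61505152
  1.29086923]
```

View pics/w16o.png

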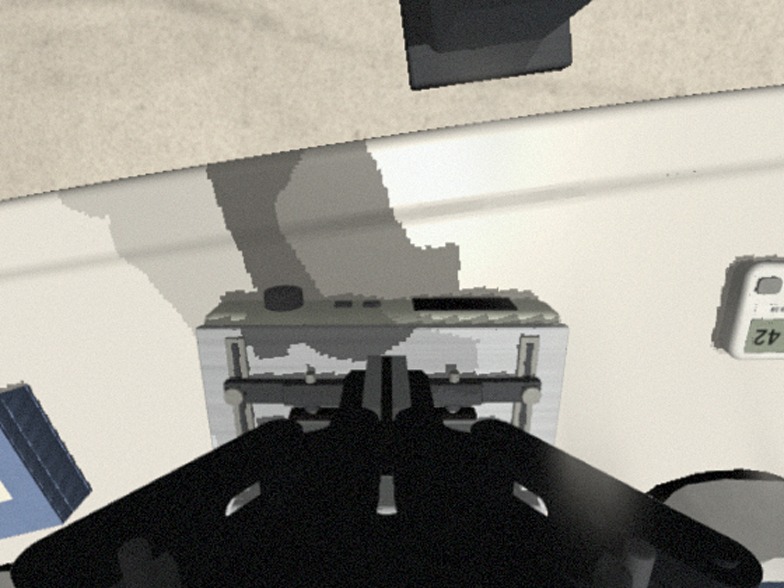

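apply_moves([
  [-0.25,3,0,0,0],
  [-0.25,5.3,0,0,0],
  [-0.25,5.3,0,0,0],
  [-0.25,5.3,-1,0,0],
  [-0.25,5.3,-1.8,0,0],
  [-0.25,5.3,-1.8,0,0],
  [-0.25,5.3,-1.8,0,0],
])

```text
clock: 31.2
eef_pos: [409.3, -272.8, 62.4]
tool_rot: [-1.571, 0.0, 1.428]
force: [0.8, 0.5, 0.7]
width: -0.2
```

apply_moves([
  [0,0,-0.2,0,0],
  [0,0,-0.4,0,0],
  [0,0,-0.6,0,0],
  [0,0,-0.8,0,0],
  [0,0,-0.8,0,0],
])

```text
clock: 31.82
eef_pos: [413.9, -273.5, 61.7]
tool_rot: [-1.565, 0.001, 1.427]
force: [-5.3, 1.9, 4.1]
width: 0.2
```

apply_moves([
  [0,0,-0.3,0,0],
  [0,0,-0.6,0,0],
  [0,0,-0.9,0,0],
  [0,0,-1.2,0,0],
  [0,0,-1.5,0,0],
  [0,0,-1.5,0,0],
])

```text
clock: 32.58
eef_pos: [427.2, -275.4, 61.6]
tool_rot: [-1.562, 0.001, 1.427]
force: [-8.8, 2.7, 7.1]
width: -0.4
```

```bash
python3 - <<'E'
from h import *
s,p=snap('wrist','w17');save(s,p,'w17')
print(s['clock'],s['eef_pos'],s['tool_rot'],s['force'])
overlay('w17','w17o',[],(100,180,460,360),2.2)
E
```

```text
32.575 [ 427.18799387 -275.40736476   61.59033755] [-1.56152193e+00  7.56643612e-04  1.42721035e+00] [-8.82020669  2.69202248  7.06809749]
```

View pics/w17o.png

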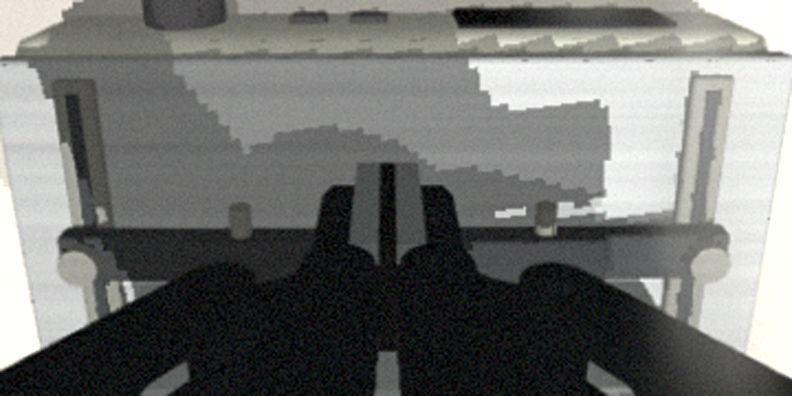

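apply_moves([
  [0,0,-0.2,0,0],
  [0,0,-0.4,0,0],
  [0,0,-0.6,0,0],
  [0,0,-0.6,0,0],
])

```text
clock: 33.12
eef_pos: [433.0, -276.2, 61.6]
tool_rot: [-1.561, 0.001, 1.427]
force: [-9.9, 2.1, 7.2]
width: -0.0
```

apply_moves([
  [0,0,-0.15,0,0],
  [0,0,-0.3,0,0],
  [0,0,-0.4,0,0],
  [0,0,-0.4,0,0],
])

```text
clock: 33.62
eef_pos: [436.8, -276.7, 61.6]
tool_rot: [-1.561, 0.001, 1.427]
force: [-10.1, 2.5, 8.4]
width: -0.1
```

apply_moves([
  [0,0,-0.15,0,0],
  [0,0,-0.3,0,0],
  [0,0,-0.4,0,0],
  [0,0,-0.4,0,0],
])

```text
clock: 34.12
eef_pos: [440.4, -277.2, 61.6]
tool_rot: [-1.56, 0.001, 1.427]
force: [-10.3, 2.3, 8.7]
width: -0.2
```

apply_moves([
  [0,0,-0.15,0,0],
  [0,0,-0.3,0,0],
  [0,0,-0.3,0,0],
])

```text
clock: 34.5
eef_pos: [441.4, -277.4, 61.3]
tool_rot: [-1.556, 0.001, 1.427]
force: [-13.3, 3.3, 11.7]
width: 0.2
```

apply_moves([
  [0,0,-0.15,0,0],
  [0,0,-0.3,0,0],
  [0,0,-0.3,0,0],
])

```text
clock: 34.88
eef_pos: [441.4, -277.5, 61.1]
tool_rot: [-1.551, 0.002, 1.426]
force: [-17.8, 4.0, 16.0]
width: 0.1
```

```bash
python3 - <<'E'
from h import *
s,p=snap('wrist','w18');save(s,p,'w18')
print(s['clock'],s['eef_pos'],s['tool_rot'],s['force'])
overlay('w18','w18o',[],(100,150,460,330),2.2)
E
```

```text
34.875 [ 441.40184492 -277.49962516   61.10831669] [-1.55074012  0.00162967  1.42644054] [-17.84407586   4.00482278  15.99324695]
```

View pics/w18o.png

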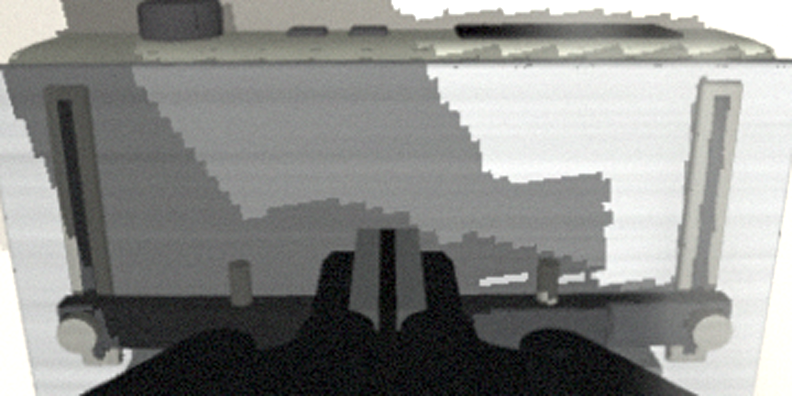

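apply_moves([
  [0,-0.1,-0.2,0,0],
  [0,-0.15,-0.4,0,0],
  [0,-0.15,-0.4,0,0],
])

```text
clock: 35.3
eef_pos: [441.5, -277.5, 61.2]
tool_rot: [-1.543, 0.001, 1.426]
force: [-22.6, 5.8, 11.8]
width: 0.2
```

apply_moves([
  [0,-0.15,0.5,0,0],
  [0,-0.15,2,0,0],
  [0,-0.5,4.5,0,0],
  [0,-5,5,0,0],
  [0,-10,5,0,0],
  [0,-16,5,0,0],
  [0,-19,2,0.2,0],
  [0,-19,-3,0.38,0],
  [0,-19,-5,0.56,0],
  [0,-19,-5,0.74,0],
  [0,-19,-5,0.92,0],
  [3,-19,-8,1.1,0],
  [3,-19,-11,1.28,0],
  [0,-19,-14,1.45,0],
  [-5,-19,-14,1.566,0],
  [-5,-19,-14,1.566,0],
  [-5,-19,-14,1.566,0],
])

```text
clock: 37.42
eef_pos: [587.6, -348.5, 253.7]
tool_rot: [-1.57, -0.001, -0.138]
force: [-0.9, -0.3, -1.0]
width: 0.2
```

```bash
python3 - <<'E'
from h import *
s,p=snap('wrist','w19');save(s,p,'w19')
print(s['clock'],s['eef_pos'],s['tool_rot'],s['force'])
s2,p2=snap('side','s19');save(s2,p2,'s19')
s2,p2=snap('top','t19');save(s2,p2,'t19')
overlay('w19','w19o',[],(100,0,460,300),2.2)
overlay('s19','s19o',[],(255,190,345,270),7)
overlay('t19','t19o',[],(270,150,370,250),6)
E
```

```text
37.425 [ 587.57976648 -348.4719544   253.72471575] [-1.57020734e+00 -1.32752900e-03 -1.37552966e-01] [-0.90478224 -0.33590567 -1.01707093]
```

View pics/w19o.png

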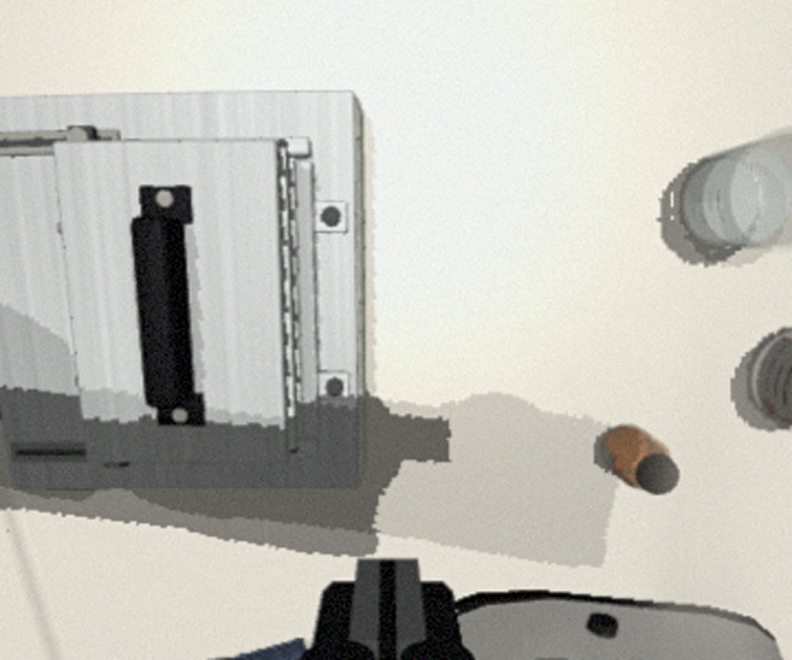

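View pics/s19o.png

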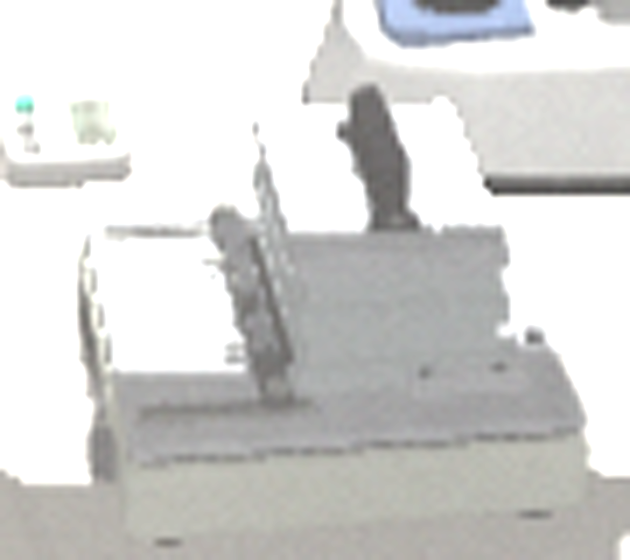

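View pics/t19o.png

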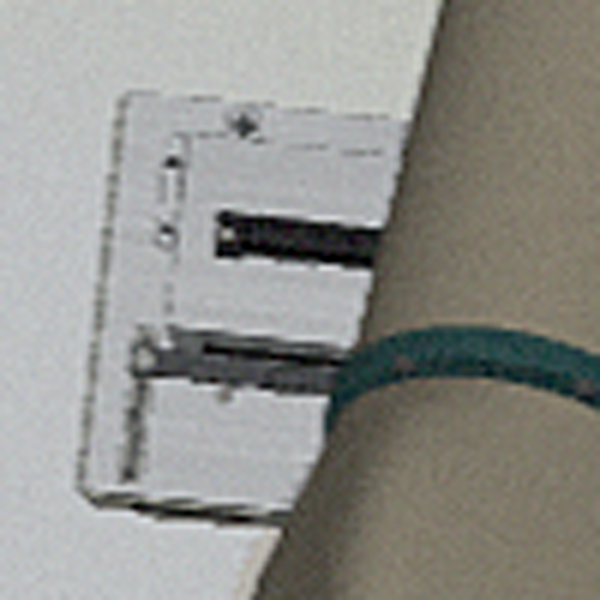

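apply_moves([
  [-5,0,0,0,0],
  [-10,0,0,0,0],
  [-15,0,0,0,0],
  [-16,0,0,0,0],
  [-16,0,0,0,0],
  [-16,0,0,0,0],
])

```text
clock: 38.33
eef_pos: [430.6, -326.6, 253.9]
tool_rot: [-1.571, -0.002, -0.136]
force: [0.2, 0.6, 0.6]
width: 0.0
```

```bash
python3 - <<'E'
from h import *
s,p=snap('wrist','w20');save(s,p,'w20')
print(s['clock'],s['eef_pos'],s['tool_rot'],s['force'])
overlay('w20','w20o',[],(150,20,420,230),2.9)
overlay('w20','w20z',[],(200,30,300,220),3.1)
uv=None
E
```

```text
38.325 [ 430.60500483 -326.5981776   253.93637451] [-1.57078452 -0.00215468 -0.13639792] [0.1592037  0.60544098 0.59606035]
```

View pics/w20o.png

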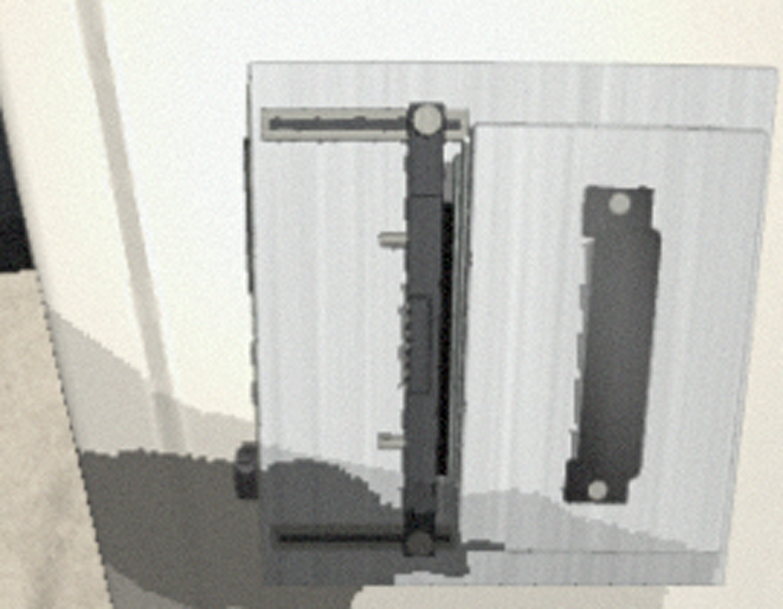

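```bash
python3 - <<'E'
from h import *
s,p=load('w20')
uv=lambda a:(np.array(a,float)+.5)/2.9-.5+[150,20]
r=onz(s,p,uv([[472,123],[769,129],[720,551]]),112);print(r)
c=(r[0]+r[2])/2;print(np.linalg.norm(r[0]-r[1]),np.linalg.norm(r[2]-r[1]),c)
d=r[1]-r[0];print(np.arctan2(d[1],d[0]));d=r[1]-r[2];print(np.arctan2(-d[0],d[1]))
y=-.137;ax=np.array([np.cos(y),np.sin(y)]);ay=np.array([-np.sin(y),np.cos(y)])
for a,b in((-28,-40),(28,40)):
    t=c[:2]+a*ax+b*ay-s['eef_pos'][:2];print(t@ax,t@ay)
E
```

```text
[[ 476.29817544 -215.52906013  112.        ]
 [ 561.49971986 -227.58664015  112.        ]
 [ 542.91053607 -353.20591951  112.        ]]
86.05049917428482 126.98724778703719 [ 509.60435575 -284.36748982  112.        ]
-0.14058476978604892
-0.14691414812781933
44.49161747978758 12.624080334989204
100.49161747978759 92.62408033498922
```

apply_moves([
  [4.4,3,1.3,0,0],
  [4.4,8,1.3,0,0],
  [4.4,12,1.3,0,0],
  [4.4,13.7,1.3,0,0],
  [4.4,14.1,1.3,0,0],
  [4.4,14.25,1.3,0,0],
  [4.4,14.25,1.3,0,0],
])

```text
clock: 39.25
eef_pos: [475.0, -320.7, 112.4]
tool_rot: [-1.572, -0.003, -0.138]
force: [-0.1, -0.5, 0.1]
width: 0.3
```

apply_moves([
  [0,0.05,0,0,0],
  [0,0.1,0,0,0],
  [0,0.1,0,0,0],
])

```text
clock: 39.62
eef_pos: [474.9, -320.7, 112.1]
tool_rot: [-1.572, -0.003, -0.138]
force: [-0.9, 0.5, 8.4]
width: 0.1
```

apply_moves([
  [0,-2,0,0,0],
  [0,-6,0,0,0],
  [3,-6,4,0,0],
  [5.6,-6,8,0,0],
  [5.6,-3,8,0,0],
  [5.6,-0.8,8,0,0],
  [5.6,-0.1,8,0,0],
  [5.6,0.0,8,0,0],
  [5.6,0.0,8,0,0],
])

```text
clock: 40.75
eef_pos: [539.7, -248.1, 112.1]
tool_rot: [-1.571, 0.001, -0.138]
force: [-5.3, 2.5, 9.6]
width: -0.1
```

apply_moves([
  [0,-2,0,0,0],
  [0,-7,0,0,0],
  [-3,-13,0,0,0],
  [-6,-16,0,0,0],
  [-6,-16,0,0,0],
  [-6,-16,0,0,0],
])

```text
clock: 41.5
eef_pos: [481.4, -240.5, 270.4]
tool_rot: [-1.571, -0.001, -0.138]
force: [-0.1, -0.4, 0.4]
width: 0.0
```

```bash
python3 - <<'E'
from h import *
s,p=snap('wrist','w21');save(s,p,'w21')
print(s['clock'],s['eef_pos'],s['force'])
s2,p2=snap('side','s21')
for q in('timer','slide_box','cover'):
    print(q,[(np.round(a['location'],1).tolist(),round(a['confidence'],2)) for a in ctrl.mark_of(p2,q)[:2]])
overlay('w21','w21o',[],(0,0,560,420),1.4)
E
```

```text
41.5 [ 481.41606355 -240.49956939  270.36221649] [-0.07780696 -0.4058123   0.39599432]
timer [([437.1, -23.1, -2.3], 0.46)]
slide_box [([477.5, -563.8, -0.3], 0.77)]
cover [([508.1, -282.7, 98.9], 0.88)]
```

View pics/w21o.png

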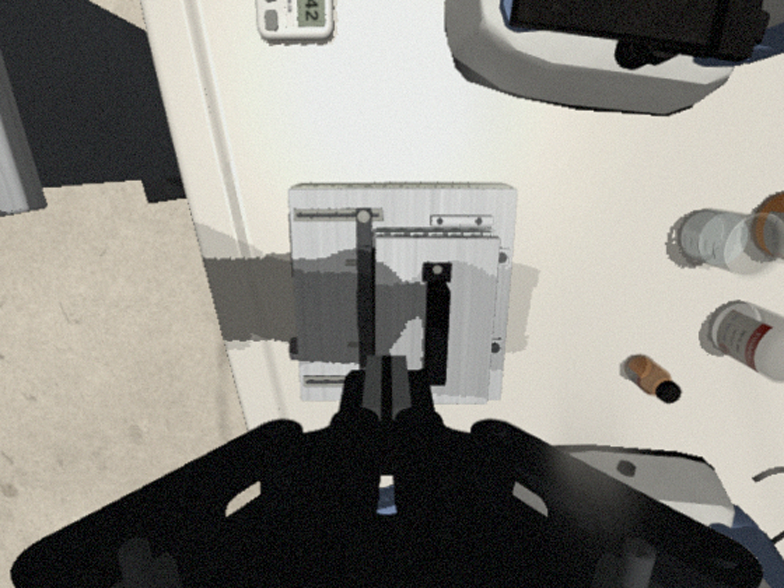

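View pics/s21.png

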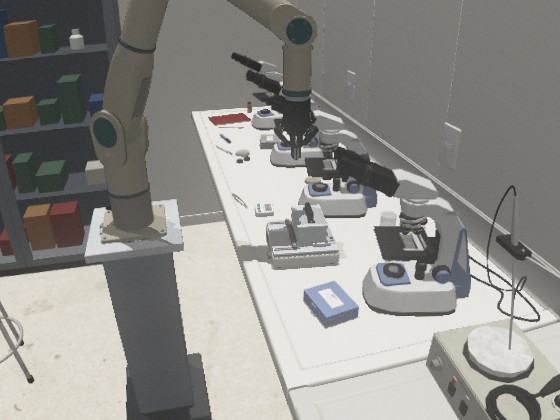

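The pile is square, covered and clamped (bar at about x = 365 px and pile at 375–500 px in the wrist view). The timer and slide box are where they started, and the arm is clear of everything.

```bash
python3 -c "
from h import *
print(ctrl.finish_job())"
```

```text
the job is handed in; nothing more can be done
None
```

The plate shaker is ready to run, and I handed the job in at about 42 s on the robot's clock. All the final checks agreed; handing in returned no verdict.

- **Upper plate:** I gripped it by its well block, lifted it level, squared it to the lower plate and set it down. It caught on the rim at first and dropped in after small shifts. A touch on top read 106.1 mm, against 106 nominal when nested.
- **Cover:** I carried it over by its handle and seated it, with contact at 116.1 mm against 116 expected. After clamping, touches at two opposite corners both read 112.1 mm (112 nominal), so it lies flat.
- **Clamp bar:** I pushed it by the tab about 28 mm, until it stopped moving while the force rose from 13 to 23 N. In the picture the pad then stood about 4 mm proud of the bar, meaning fully pressed in, and the pile appeared to be against the back fence.
- **Bystanders:** the timer and slide box were found where they started, within the networks' accuracy.

One move was wrong: while carrying the upper plate I overshot by 10 mm in x because of a units slip. I saw it before the plate touched anything and corrected it.

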